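Set the cassette feeder's guide roller and load the infeed

ROBOT

A 6-joint arm with a two-finger parallel gripper is mounted at the origin on the work surface. World frame = base frame: x ahead of the robot, y to its left, z up, the work surface at z = 0. Lengths are in m, angles in rad, forces in N, time in s.
With the tool pointing down it reaches from about 0.35 to 0.85 m from the base axis. Payload 8.1 kg.
Tool frame: the origin (TCP) lies between the finger pads; the fingertips stand 19 mm ahead of it and the grasp point (between the pads) is the TCP; z points along the fingers, y is the line along which they close (so a half turn about z gives the same grasp; the last joint's range is limited). The gripper opens to 93 mm and grips with 3 to 60 N. Pads are 15 mm wide; open, the fingers measure 128 mm over their backs; the gripper's body (75 mm by 188 mm) begins 65 mm behind the grasp point.
Start: joints at [1.242, 0.13, 1.488, -0, 1.523, -0.085], TCP at [0.145, 0.582, 0.205] pointing down, gripper open.
Joint ranges: [-2.96, 2.96], [-0.89, 2.26], [0.02, 2.5], [-1.34, 4.48], [0, 2.73], [-2.66, 2.66]. Speed limits (rad/s): [2.39, 2.39, 2.79, 3.14, 3.14, 3.14].

INTERFACE

Orientations are given as a unit quaternion [w, x, y, z].
In Python, from workcell import status, eyes, env gives the robot as it stands. The module is installed in compiled form; this text tells all that it offers.
- The arm moves only by the tool move_arm, never from a script. Its argument "series" is a list of rows, each a list of 6 numbers: the shift along the tool's x, y, z as a fraction of full scale, then the turn, a rotation vector about the tool's x, y, z as a fraction of full scale. A call has 1 to 20 rows; each row is the pose to reach, as a shift and turn from the pose commanded when the call began, along the tool's axes at that moment; what a row does not reach only later rows make up. Full scale, the value 1, is 150 mm for a shift and 60 degrees for a turn. A row lasts 1/10 s, in which the tool goes at most 50 mm and 8.59 degrees, less where a joint would pass 70% of its speed; a pose out of reach is approached as far as the arm can. A call with a number of a shift or a turn outside -1 to 1 is refused whole. A call with a gripper value outside its range is refused whole. "gripper" is the gripper's target within -1 to 1 (shut at 1, half-way at 0, fully open at -1), set as the call begins (left out, the last holds). The fingers move at their own pace and stop on an object; "newtons" is the grip in N (left out, the last holds). Time passes only in rows, so rows that repeat a pose let the fingers close. It gives the time, the measured TCP pose, the force, the opening and the grip force at its end, in the units of the state.
- status.state(): the state, without advancing time (a new reading comes with each control period).
- eyes.camera(name): name is "scene" or "side" or "wrist"; returns a dict with "pixels" (384x512x3 uint8, blue, green, red), "mtx" (3x3 intrinsics, pixels), "view" (4x4, takes a point from world to camera coordinates); the wrist camera has in their place "mount" (4x4, takes a point from camera to tool coordinates, whose origin is the TCP and whose axes are the flange's). Camera axes: x right, y up, looking along -z (the intrinsics and any distortion apply to the point x, -y, -z); pixel columns grow to the right and rows downward; lengths in m; the calibration is good to about 2 mm. The wrist camera is an equidistant fisheye: a pixel r from the principal point sees the ray r / f radians off the axis. A picture is of the moment at which its call begins: read the wrist's pose just before it. There is no depth.
- env.finish_job(): hands the job in; it is judged then, once.
The state is a dict: "t": time; "qpos": joint angles; "joint_vel": joint speeds; "effort": joint torques, N m; "tcp_pos": TCP position; "ee_rot": TCP orientation; "contact_force": force on the tool from outside, world axes, zero at the start; "wrist_torque": the same for the moment, N m; "grip_width": finger opening in m; "grasp_force": force on a finger pad.
Only numpy, scipy, OpenCV 4.12 (cv2) and the standard library are available. Lean on these libraries where they do the work, as an engineer would, in place of code of your own. Each camera call takes 0.05 s, during which the arm holds its last target. There are 200 camera calls.

TASK

First slide the feeder's black transport-lock grip all the way to its free end stop, then, with the lane still empty, turn the red eccentric bolt clockwise until the 30 mm gauge fits between roller and fence with only about 2 mm of play, and prove it: stand the gauge in the infeed lane and slide it along the lane floor, between roller and fence, out to the outfeed side. Then put the gauge back upright in the middle of its blue mat, and after that stand every white cassette upright in the green infeed lane, lengthwise, behind one another and clear of the roller. Leave everything else on the table alone.

Things in the scene. Friction and masses are not known exactly. Their poses are not given: they have to be found in the camera images.
- feeder: Fixed cassette feeder; base plate top = lane floor, 12 mm high. Origin on the table below the nip; +x away from the robot, +y along the lane to the infeed end (robot's left). Lane from y = -165 (outfeed) to 263 mm. Far fence: inner face x = 45, top z = 34 mm. Near plate edge x = -40 (-130 at the lock). 45 mm high drive box behind the fence at the outfeed. Yaw within 0.15 rad.
- nip (a point): Point on the lane floor at feeder x = 29, y = 0: middle of the set gap between fence and roller; the gauge goes through here along the feeder's y, from infeed (+y) to outfeed (-y, e.g. to y = -100 mm), its own y along the lane.
- infeed (a point): Centre of the infeed lane's green floor (feeder x = 22.5, y = 156 mm, 12 mm above the table). The infeed runs y = 55 to 257 mm, 45 mm wide, between the fence and a low near rail (inner face x = 0, top z = 26 mm). Four cassettes fit one behind another, e.g. at feeder y = 80, 130, 180, 230 mm; clear of the roller means centre beyond y = 60 mm.
- eccentric (a joint): Eccentric bolt angle (rad), 0 to 2.6, growing clockwise from above. White roller, radius 28 mm, z 14 to 40 mm, 10 mm off the bolt axis, which stands at feeder x = -14.5, y = 0. Gap roller to fence = 31.5 + 10*cos(angle) mm; starts far too wide (0.15 to 0.75). Takes about 0.15 N m; stays where left.
- bolt_head (a point): Centre of the red bar head on the bolt's axis, 71 mm above the table. Bar 40 mm long, 12 mm thick, 38 mm tall (z 52 to 90 mm), along the feeder's x when the joint reads 0; this point's x axis lies along the bar and turns with it.
- lock (a joint): Travel of the transport lock (m): 0 = locked, its yellow bar crossing the lane at feeder y = -85 mm and blocking it; 0.060 = free, at the end stop towards the robot (feeder -x). Starts between 0 and 0.010. Slides with about 2 N, stays where it is left.
- lock_grip (a point): Middle of the black upright grip of the transport lock, 56 mm above the table; the grip is 16 mm (feeder x) by 30 mm (feeder y), z 24 to 70 mm, and carries the yellow bar towards the lane. It slides along the feeder's x. At lock = 0 it is at feeder x = -45, y = -85 mm.
- gauge_mid (a point): Centre (half-way up, 35 mm above its underside) of the width gauge, 0.4 kg, loose: a steel block 30 mm wide (own x), 80 mm long (own y), 30 mm tall, with an orange upright fin on top, 14 mm (x) by 40 mm (y), from 29 to 70 mm above the underside; grasp it by the fin. Stands upright on its mat.
- mat: Fixed blue mat 170 x 120 mm, 4 mm thick, the gauge's place. Origin: centre of its underside, on the table.
- cassette1_mid (a point): Centre (half-way up, 27.5 mm above its underside) of a white sample cassette, loose, about 0.14 kg, 29 mm (own x) by 44 mm (own y) by 55 mm tall, with a heavy dark foot 9 mm high, standing upright on the table; may be absent (three or four are present).
- cassette2_mid (a point): Centre (half-way up, 27.5 mm above its underside) of a white sample cassette, loose, about 0.14 kg, 29 mm (own x) by 44 mm (own y) by 55 mm tall, with a heavy dark foot 9 mm high, standing upright on the table; may be absent (three or four are present).
- cassette3_mid (a point): Centre (half-way up, 27.5 mm above its underside) of a white sample cassette, loose, about 0.14 kg, 29 mm (own x) by 44 mm (own y) by 55 mm tall, with a heavy dark foot 9 mm high, standing upright on the table; may be absent (three or four are present).
- cassette4_mid (a point): Centre (half-way up, 27.5 mm above its underside) of a white sample cassette, loose, about 0.14 kg, 29 mm (own x) by 44 mm (own y) by 55 mm tall, with a heavy dark foot 9 mm high, standing upright on the table; may be absent (three or four are present).
- screwdriver: Screwdriver lying on the table; a bystander, to be left alone.
- dish: Grey round wafer dish, 84 mm across, 16 mm high; a bystander, to be left alone.
- bottle: White bottle with blue cap, 60 mm across, 150 mm high; a bystander, to be left alone.
- jar: Amber jar, 68 mm across, 80 mm high, behind the feeder; a bystander, to be left alone.
- black_case: Black case 90 x 60 x 40 mm (not a cassette); a bystander, to be left alone.
- wrench: Wrench lying behind the feeder; a bystander, to be left alone.
- carton: Cardboard carton 70 x 90 x 50 mm; a bystander, to be left alone.
There are look-alikes about, which are no part of the job. Leave any purple or yellow look-alike of the part that bears cassette2_mid alone.

How it is judged:
On the way, in this order (a step that is already met when the one before it is completed fails the run):
1. the transport lock is slid to its free end stop (value of joint lock above 0.057 m), for 0.2 s.
2. the eccentric bolt is turned so that the gap is 30.5 to 34 mm (value of joint eccentric between 1.318 and 1.671 rad and value of joint lock above 0.057 m), for 0.2 s.
3. the gauge stands on the lane floor on the infeed side (all of step 2 and z of gauge_mid in the frame of feeder between 0.038 and 0.053 m and x of gauge_mid in the frame of feeder between 0.015 and 0.045 m and y of gauge_mid in the frame of feeder between 0.06 and 0.24 m), for 0.1 s.
4. the gauge is on the lane floor between roller and fence (all of step 2 and z of gauge_mid in the frame of feeder between 0.038 and 0.053 m and x of gauge_mid in the frame of feeder between 0.015 and 0.045 m and y of gauge_mid in the frame of feeder between -0.03 and 0.03 m), for 0.1 s.
5. the gauge is on the lane floor on the outfeed side (all of step 2 and z of gauge_mid in the frame of feeder between 0.038 and 0.053 m and x of gauge_mid in the frame of feeder between 0.015 and 0.045 m and y of gauge_mid in the frame of feeder between -0.16 and -0.06 m), for 0.2 s.
6. the gauge is back upright in the middle of its mat, with no cassette in the lane yet (horizontal distance between gauge_mid and mat below 0.035 m and angle between gauge_mid's own z axis and vertical below 0.1 rad and height (world z) of gauge_mid between 0.033 and 0.046 m and not (x of cassette1_mid in the frame of feeder between 0.008 and 0.037 m and y of cassette1_mid in the frame of feeder between 0.056 and 0.245 m and z of cassette1_mid in the frame of feeder between 0.034 and 0.046 m and angle between cassette1_mid's own z axis and vertical below 0.12 rad) and not (x of cassette2_mid in the frame of feeder between 0.008 and 0.037 m and y of cassette2_mid in the frame of feeder between 0.056 and 0.245 m and z of cassette2_mid in the frame of feeder between 0.034 and 0.046 m and angle between cassette2_mid's own z axis and vertical below 0.12 rad) and not (x of cassette3_mid in the frame of feeder between 0.008 and 0.037 m and y of cassette3_mid in the frame of feeder between 0.056 and 0.245 m and z of cassette3_mid in the frame of feeder between 0.034 and 0.046 m and angle between cassette3_mid's own z axis and vertical below 0.12 rad) and not (x of cassette4_mid in the frame of feeder between 0.008 and 0.037 m and y of cassette4_mid in the frame of feeder between 0.056 and 0.245 m and z of cassette4_mid in the frame of feeder between 0.034 and 0.046 m and angle between cassette4_mid's own z axis and vertical below 0.12 rad)), for 0.2 s.
7. every cassette stands in the infeed lane (x of cassette1_mid in the frame of feeder between 0.008 and 0.037 m and y of cassette1_mid in the frame of feeder between 0.056 and 0.245 m and z of cassette1_mid in the frame of feeder between 0.034 and 0.046 m and angle between each of cassette1_mid, cassette2_mid, cassette3_mid, cassette4_mid's own z axis and vertical below 0.12 rad and x of cassette2_mid in the frame of feeder between 0.008 and 0.037 m and y of cassette2_mid in the frame of feeder between 0.056 and 0.245 m and z of cassette2_mid in the frame of feeder between 0.034 and 0.046 m and x of cassette3_mid in the frame of feeder between 0.008 and 0.037 m and y of cassette3_mid in the frame of feeder between 0.056 and 0.245 m and z of cassette3_mid in the frame of feeder between 0.034 and 0.046 m and x of cassette4_mid in the frame of feeder between 0.008 and 0.037 m and y of cassette4_mid in the frame of feeder between 0.056 and 0.245 m and z of cassette4_mid in the frame of feeder between 0.034 and 0.046 m), for 0.2 s.
At the end, for the whole second after the job is handed in: Lock within 3 mm of its free stop; gap 30.5 to 34 mm (bolt 1.318 to 1.671 rad); gauge upright, centre within 35 mm of the mat's centre; every present cassette upright on the infeed lane floor, centre 56 to 245 mm from the nip; all released and at rest (all of step 2 and all of step 7 and horizontal distance between gauge_mid and mat below 0.035 m and angle between gauge_mid's own z axis and vertical below 0.1 rad and height (world z) of gauge_mid between 0.033 and 0.046 m and velocity of joint eccentric below 0.02 rad/s and velocity of joint lock below 0.02 m/s); the robot touches nothing.
It fails at once if a bystander is disturbed (moved more than 40 mm) (distance of any of screwdriver, dish, bottle, jar, black_case, wrench, carton from where it was at the start of the episode above 0.04 m).
Of cassette1, cassette2, cassette3, cassette4 only 3 to 4 are there at a start; the rules pass over those that are not, and their reading is None.
At some moment in a run one of gauge, cassette1, cassette2, cassette3, cassette4 may be knocked a few centimetres aside while the robot is not near it.
Once in a run the grip may slacken for a moment while it holds something.
It also fails if it takes over 200 s, if anything falls off the work surface, if the arm or the gripper's body presses on something with over 40 N, if the wrist force passes 120 N, or if a joint passes its speed limit or range.

## Working session

There is one attempt and no reset: what is moved stays moved. The work goes in short steps, Python scripts to look and compute and a tool call to move; the robot and the scene stay as the last step left them, time stands still between calls to the robot, and variables do not carry over. Pictures are saved under pics/ and viewed, at most 14 in all, crops included, and the job is handed in when it is done.

Besides the shell and the picture viewer there is one more tool, called after ">>>" by a JSON object that holds its "op" and its "data", one argument or row to a line. move_arm: Moves the arm, as the interface text tells. Shift numbers are shares of 150 mm and turn numbers shares of 60 degrees, none past 1 either way. Its arguments: {"type":"object","properties":{"series":{"type":"array"},"gripper":{"type":"number"},"newtons":{"type":"number"}},"required":["series"]}

```bash
mkdir -p pics
cat > h.py <<'E'
import numpy as np, cv2, json
from scipy.spatial.transform import Rotation as R
from workcell import status, eyes, env
def rot(q): return R.from_quat([q[1],q[2],q[3],q[0]])
def snap(name,save=None):
    s=status.state(); c=eyes.camera(name); im=np.array(c["pixels"]).astype(np.uint8)
    d=dict(im=im,K=np.array(c["mtx"]),name=name)
    if name=="wrist":
        T=np.eye(4);T[:3,:3]=rot(s["ee_rot"]).as_matrix();T[:3,3]=s["tcp_pos"]
        d["C2W"]=T@np.array(c["mount"])
    else: d["C2W"]=np.linalg.inv(np.array(c["view"]))
    if save: cv2.imwrite(f"pics/{save}.png",im); np.savez(f"pics/{save}.npz",im=im,K=d["K"],C2W=d["C2W"],name=name)
    return d
def load(n):
    z=np.load(f"pics/{n}.npz"); d={k:z[k] for k in z.files}; d["name"]=str(d["name"]); return d
def rays(d,px):
    px=np.atleast_2d(np.float64(px)); K=d["K"]
    u=(px[:,0]-K[0,2])/K[0,0]; v=(px[:,1]-K[1,2])/K[1,1]
    if d["name"]=="wrist":
        t=np.hypot(u,v)+1e-12; k=np.sin(t)/t
        r=np.c_[u*k,-v*k,-np.cos(t)]
    else: r=np.c_[u,-v,-np.ones(len(u))]
    r=r/np.linalg.norm(r,axis=1)[:,None]
    return d["C2W"][:3,3], r@d["C2W"][:3,:3].T
def plane(d,px,z):
    o,r=rays(d,px); return o+r*((z-o[2])/r[:,2])[:,None]
def proj(d,P):
    P=np.atleast_2d(P); W=np.linalg.inv(d["C2W"]); c=P@W[:3,:3].T+W[:3,3]; K=d["K"]
    x,y,z=c[:,0],-c[:,1],-c[:,2]
    if d["name"]=="wrist":
        r=np.hypot(x,y)+1e-12; t=np.arctan2(r,z); x,y=x/r*t,y/r*t
    else: x,y=x/z,y/z
    return np.c_[x*K[0,0]+K[0,2],y*K[1,1]+K[1,2]]
def tri(obs):
    A=np.zeros((3,3));b=np.zeros(3);L=[]
    for d,p in obs:
        o,r=rays(d,p);r=r[0];M=np.eye(3)-np.outer(r,r);A+=M;b+=M@o;L.append((o,M))
    X=np.linalg.solve(A,b); return X,[float(np.linalg.norm(M@(X-o))) for o,M in L]
def go(pos,yaw=None,rv=None):
    """fractions needed to reach world pos; yaw = world angle of tool y (closing) axis, tool down"""
    s=status.state(); Rm=rot(s["ee_rot"]); dp=Rm.inv().apply(np.array(pos)-s["tcp_pos"])/0.15
    t=np.zeros(3)
    if yaw is not None:
        best=None
        for k in (0,np.pi,-np.pi):
            y=np.array([np.cos(yaw+k),np.sin(yaw+k),0]); z=np.array([0,0,-1.]); x=np.cross(y,z)
            v=(Rm.inv()*R.from_matrix(np.c_[x,y,z])).as_rotvec()
            if best is None or np.linalg.norm(v)<np.linalg.norm(best): best=v
        t=best/np.radians(60)
    print("t",round(s["t"],2),"row",np.round(np.r_[dp,t],3).tolist(),"q6",round(s["qpos"][5],2))
E
python3 - <<'E'
from h import *
for n in("scene","side","wrist"):
    d=snap(n,n+"0"); print(n,d["K"].round(1).tolist(),d["C2W"].round(3).tolist())
    
a=[cv2.imread(f"pics/{n}0.png") for n in("scene","side","wrist")]
s=status.state();print(s["tcp_pos"],s["ee_rot"])
E
```

```text
scene [[469.0, 0.0, 256.5], [0.0, 469.0, 183.4], [0.0, 0.0, 1.0]] [[-0.624, -0.472, 0.623, 1.53], [0.781, -0.376, 0.498, 0.8], [-0.001, 0.798, 0.603, 1.009], [0.0, 0.0, 0.0, 1.0]]
side [[356.5, 0.0, 247.6], [0.0, 356.5, 192.2], [0.0, 0.0, 1.0]] [[-0.97, 0.173, -0.171, 0.382], [-0.243, -0.664, 0.707, 0.69], [0.009, 0.727, 0.686, 0.732], [0.0, 0.0, 0.0, 1.0]]
wrist [[297.3, 0.0, 252.5], [0.0, 297.3, 194.7], [0.0, 0.0, 1.0]] [[0.241, -0.941, -0.237, 0.078], [0.971, 0.233, 0.06, 0.598], [-0.002, -0.245, 0.97, 0.384], [0.0, 0.0, 0.0, 1.0]]
[0.14466913 0.58184062 0.20393058] [-1.45166392e-04  1.21607543e-01  9.92578018e-01 -6.80784585e-04]
```

View pics/scene0.png

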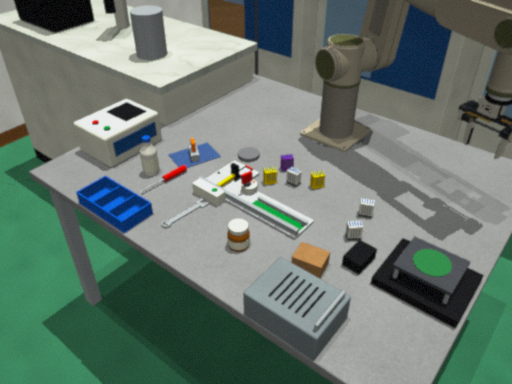

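View pics/side0.png

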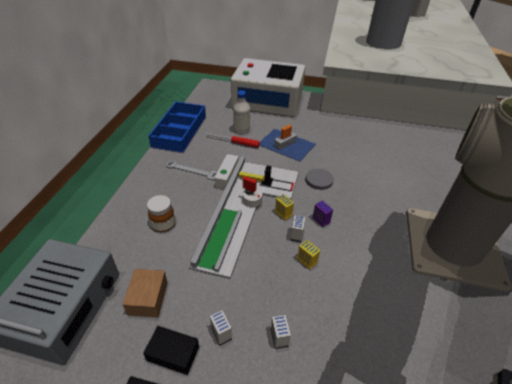

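View pics/wrist0.png

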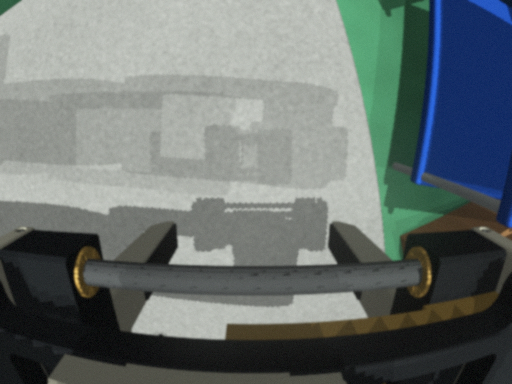

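Scene view: white cassettes at (293,177), (355,230) and (366,207); the same three in the side view are at (298,228), (221,326) and (281,331). The yellow look-alikes (270,176 and 317,180 in scene) and the purple one (287,161) stay. The gauge's orange fin is at (194,147), the bolt at (247,177) and the grip at (236,168). The wrist camera sees only the table.

```bash
cat > m1.py <<'E'
from h import *
S,D=load("scene0"),load("side0")
def mask(d,lo,hi,box):
    h=cv2.cvtColor(d["im"],cv2.COLOR_BGR2HSV); m=cv2.inRange(h,np.array(lo),np.array(hi)); z=np.zeros_like(m)
    x0,y0,x1,y1=box; z[y0:y1,x0:x1]=m[y0:y1,x0:x1]; return z
def cen(m):
    n,l,st,c=cv2.connectedComponentsWithStats(m); i=1+np.argmax(st[1:,4]); return c[i],st[i],(l==i).astype(np.uint8)
for nm,lo,hi,bs,bd in [("green",(45,100,60),(80,255,255),(240,190,315,235),(195,205,245,275)),
  ("fin",(5,150,120),(18,255,255),(180,130,210,165),(270,115,305,150)),
  ("red",(0,150,100),(4,255,255),(225,160,265,195),(235,170,265,205)),
  ("black",(0,0,0),(180,255,45),(225,155,250,180),(258,160,280,190)),
  ("mat",(100,100,60),(125,255,255),(160,135,225,170),(250,120,320,165))]:
    o=[]
    for d,b in((S,bs),(D,bd)):
        c,st,m=cen(mask(d,lo,hi,b)); o.append((d,c)); 
        r=cv2.minAreaRect(cv2.findContours(m,0,2)[0][0]); print(nm,d["name"],c.round(1),st[4], "rect",cv2.boxPoints(r).round(0).tolist() if nm in("green",) else "", "mat z4" if nm=="mat" else "", plane(d,cv2.boxPoints(r),.012).round(3)[:,:2].tolist() if nm=="green" else (plane(d,c,.004).round(3) if nm=="mat" else ""))
    X,e=tri(o); print("   tri",X.round(3),np.round(e,4))
for ps,pd in [((293,177),(298,228)),((355,230),(221,326)),((366,207),(281,331))]:
    X,e=tri([(S,ps),(D,pd)]); print("cas",X.round(3),np.round(e,4))
for ps,pd in [((270,176),(285,207)),((317,180),(309,254)),((287,161),(323,213)),((248,154),(319,178))]:
    X,e=tri([(S,ps),(D,pd)]); print("other",X.round(3),np.round(e,4))
a=cv2.resize(S["im"][125:245,165:385],None,fx=3.4,fy=3.4,interpolation=cv2.INTER_CUBIC)
b=cv2.resize(D["im"][110:350,190:345],None,fx=2.5,fy=2.5,interpolation=cv2.INTER_CUBIC)
cv2.imwrite("pics/sc.png",a);cv2.imwrite("pics/sd.png",b)
E
python3 m1.py
```

```text
green scene [278.4 214.1] 301 rect [[253.0, 203.0], [256.0, 198.0], [303.0, 224.0], [300.0, 230.0]]  [[0.595, 0.036], [0.566, 0.025], [0.576, 0.226], [0.603, 0.233]]
green side [217.2 239.1] 899 rect [[198.0, 265.0], [224.0, 206.0], [238.0, 213.0], [212.0, 271.0]]  [[0.616, 0.226], [0.612, 0.022], [0.568, 0.036], [0.577, 0.235]]
   tri [0.592 0.141 0.018] [0.0021 0.0021]
fin scene [192.6 143.8] 40 rect   
fin side [286.3 127.2] 26 rect   
   tri [ 0.5   -0.338  0.059] [0.0066 0.0066]
red scene [246.3 176.9] 78 rect   
red side [249.4 179.5] 40 rect   
   tri [ 0.553 -0.03   0.074] [0.0061 0.0061]
black scene [235.2 170.9] 69 rect   
black side [267. 177.] 119 rect   
   tri [ 0.515 -0.109  0.035] [0.0013 0.0013]
mat scene [194.7 155.3] 534 rect  mat z4 [[ 0.501 -0.329  0.004]]
mat side [287.8 145.9] 625 rect  mat z4 [[ 0.485 -0.321  0.004]]
   tri [ 0.487 -0.344 -0.011] [0.0014 0.0014]
cas [0.397 0.059 0.02 ] [0.0017 0.0017]
cas [0.512 0.37  0.027] [0.0026 0.0026]
cas [0.391 0.346 0.024] [0.0001 0.0001]
other [ 0.443 -0.009  0.02 ] [0.0017 0.0017]
other [0.359 0.135 0.02 ] [0.0016 0.0016]
other [ 0.339 -0.009  0.027] [0.0003 0.0003]
other [ 0.364 -0.177  0.003] [0.0016 0.0016]
```

View pics/sc.png

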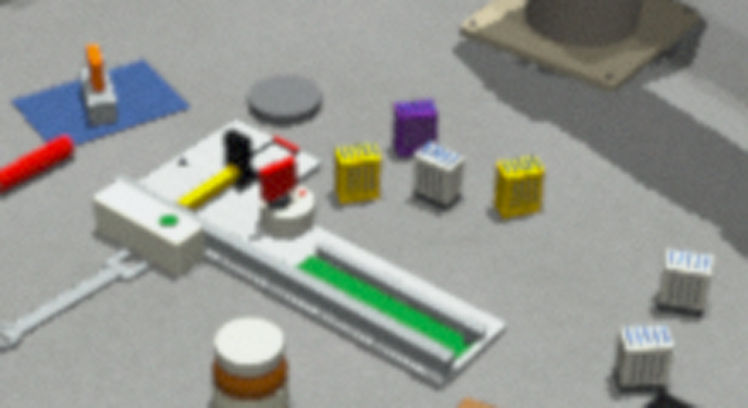

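Only three white cassettes exist: crop (440,175), (687,282) and (645,358), i.e. scene (294,176), (367,208) and (355,230). They have white sides and striped tops. Two more blocks are yellow and one is purple, so I'll leave those. The feeder is near (0.565,-0.02) with yaw about -0.03. Next I move the wrist camera over it.

>>> {"op": "move_arm", "data": {
  "series": [
    [0, 0, -0.53, 0, 0, -0.233],
    [0, 0, -0.53, 0, 0, -0.233],
    [0, 0, -0.53, 0, 0, -0.233],
    [0, 0, -0.53, 0, 0, -0.233]
  ]
}}

```text
t: 0.55
tcp_pos: [0.145, 0.5827, 0.2848]
ee_rot: [0.0, 0.0, 1.0, 0.001]
contact_force: [0.3, 0.4, -0.1]
grip_width: 0.0933
grasp_force: 0.0
```

>>> {"op": "move_arm", "data": {
  "series": [
    [-0.47, -0.82, 0, 0, 0, 0],
    [-0.47, -0.82, 0, 0, 0, 0],
    [-0.47, -0.82, 0, 0, 0, 0],
    [-0.47, -0.82, 0, 0, 0, 0],
    [-0.47, -0.82, 0, 0, 0, 0]
  ]
}}

```text
t: 1.05
tcp_pos: [0.2154, 0.4583, 0.2827]
ee_rot: [-0.001, 0.001, 1.0, -0.001]
contact_force: [0.6, 0.4, -0.4]
grip_width: 0.093
grasp_force: 0.0
```

>>> {"op": "move_arm", "data": {
  "series": [
    [-0.47, -0.82, 0, 0, 0, 0],
    [-0.47, -0.82, 0, 0, 0, 0],
    [-0.47, -0.82, 0, 0, 0, 0],
    [-0.47, -0.82, 0, 0, 0, 0],
    [-0.47, -0.82, 0, 0, 0, 0]
  ]
}}

```text
t: 1.55
tcp_pos: [0.2857, 0.3367, 0.2836]
ee_rot: [-0.001, 0.001, 1.0, 0.0]
contact_force: [0.1, -0.4, -0.6]
grip_width: 0.0926
grasp_force: 0.0
```

>>> {"op": "move_arm", "data": {
  "series": [
    [-0.47, -0.82, 0, 0, 0, 0],
    [-0.47, -0.82, 0, 0, 0, 0],
    [-0.47, -0.82, 0, 0, 0, 0],
    [-0.47, -0.82, 0, 0, 0, 0],
    [-0.47, -0.82, 0, 0, 0, 0]
  ]
}}

```text
t: 2.05
tcp_pos: [0.3563, 0.2143, 0.2838]
ee_rot: [-0.001, 0.0, 1.0, 0.0]
contact_force: [-0.3, -0.3, 0.2]
grip_width: 0.0929
grasp_force: 0.0
```

>>> {"op": "move_arm", "data": {
  "series": [
    [-0.47, -0.82, 0, 0, 0, 0],
    [-0.47, -0.82, 0, 0, 0, 0],
    [-0.47, -0.82, 0, 0, 0, 0],
    [-0.47, -0.82, 0, 0, 0, 0],
    [-0.47, -0.82, 0, 0, 0, 0]
  ]
}}

```text
t: 2.55
tcp_pos: [0.4269, 0.0918, 0.2838]
ee_rot: [-0.001, -0.0, 1.0, 0.0]
contact_force: [-0.2, -0.0, 1.3]
grip_width: 0.0932
grasp_force: 0.0
```

```bash
python3 -c "
from h import *
snap('wrist','w1')"
```

>>> {"op": "move_arm", "data": {
  "series": [
    [-0.2, -0.8, 0, 0, 0, 0],
    [-0.2, -0.8, 0, 0, 0, 0],
    [-0.2, -0.8, 0, 0, 0, 0],
    [-0.2, -0.8, 0, 0, 0, 0],
    [-0.2, -0.8, 0, 0, 0, 0],
    [-0.2, -0.8, 0, 0, 0, 0]
  ]
}}

```text
t: 3.2
tcp_pos: [0.4568, -0.0276, 0.2843]
ee_rot: [0.0, -0.001, 1.0, 0.0]
contact_force: [-0.0, -0.3, -0.2]
grip_width: 0.0933
grasp_force: 0.0
```

```bash
python3 -c "
from h import *
snap('wrist','w2')
a=load('w1')['im'][:330];b=load('w2')['im'][:330]
cv2.imwrite('pics/w12.png',cv2.resize(np.vstack([b,a]),None,fx=.9,fy=.9))
print(status.state()['tcp_pos'])"
```

```text
[ 0.45685636 -0.02775569  0.28436429]
```

View pics/w12.png

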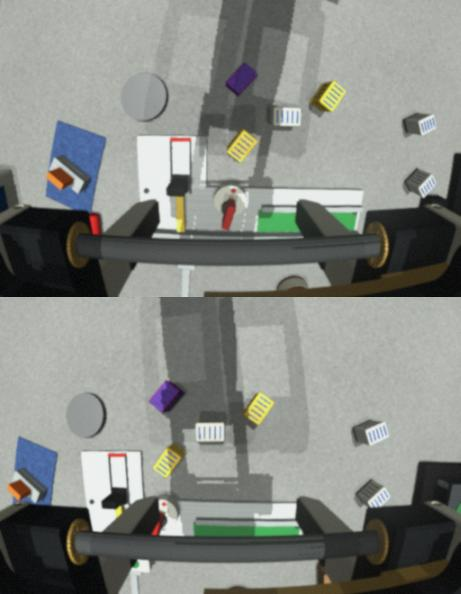

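The stacked pictures (w2 on top, w1 below) show the lock track at (180,165), the bolt bar at (229,212) and the white cassettes at (287,117), (420,125) and (421,184). The gauge is at (65,175) on its mat. The feeder is half hidden by the fingers, so I move further out.

>>> {"op": "move_arm", "data": {
  "series": [
    [-0.95, 0, 0, 0, 0, 0],
    [-0.95, 0, 0, 0, 0, 0],
    [-0.95, 0, 0, 0, 0, 0],
    [-0.95, 0, 0, 0, 0, 0],
    [-0.95, 0, 0, 0, 0, 0],
    [-0.95, 0, 0, 0, 0, 0]
  ]
}}

```text
t: 3.85
tcp_pos: [0.5989, -0.0287, 0.2849]
ee_rot: [0.0, -0.001, 1.0, -0.0]
contact_force: [0.2, 0.6, -0.5]
grip_width: 0.0933
grasp_force: 0.0
```

```bash
python3 -c "
from h import *
snap('wrist','w3')"
```

>>> {"op": "move_arm", "data": {
  "series": [
    [0, 0.7, 0, 0, 0, 0],
    [0, 0.7, 0, 0, 0, 0],
    [0, 0.7, 0, 0, 0, 0],
    [0, 0.7, 0, 0, 0, 0],
    [0, 0.7, 0, 0, 0, 0]
  ]
}}

```text
t: 4.4
tcp_pos: [0.5991, 0.0746, 0.2853]
ee_rot: [0.001, -0.0, 1.0, -0.0]
contact_force: [-0.6, -0.0, -0.9]
grip_width: 0.0929
grasp_force: 0.0
```

```bash
python3 -c "
from h import *
snap('wrist','w4')
a=load('w3')['im'][:300];b=load('w4')['im'][:300]
cv2.imwrite('pics/w34.png',np.vstack([a,b]))
print(status.state()['tcp_pos'])"
```

```text
[0.59927372 0.07414145 0.28509565]
```

View pics/w34.png

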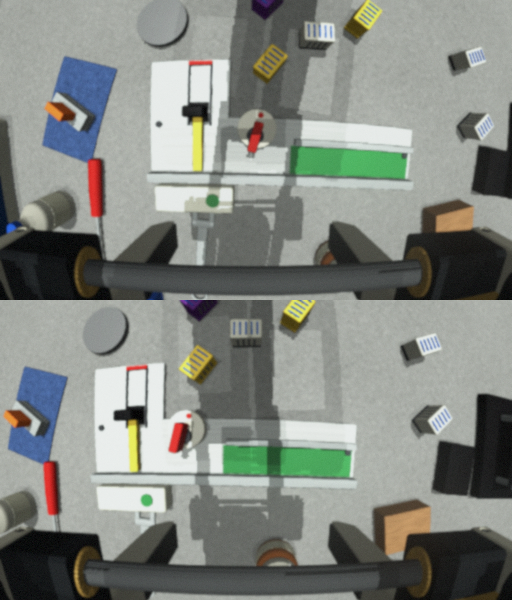

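w3 (top) and w4 (bottom) show the feeder clearly: green floor at (350,162)/(288,460), bolt bar at (256,137)/(179,437), black grip at (195,110)/(130,413) and the gauge fin at (60,110)/(17,418).

```bash
cat > m2.py <<'E'
from h import *
def blob(d,lo,hi,box=None):
    h=cv2.cvtColor(d["im"],cv2.COLOR_BGR2HSV); m=cv2.inRange(h,np.array(lo),np.array(hi))
    if box: z=np.zeros_like(m);x0,y0,x1,y1=box;z[y0:y1,x0:x1]=m[y0:y1,x0:x1];m=z
    n,l,st,c=cv2.connectedComponentsWithStats(m); i=1+np.argmax(st[1:,4]); mm=(l==i)
    return c[i],np.argwhere(mm)[:,::-1].astype(float),mm
def rect(d,pts,z):
    P=plane(d,pts,z)[:,:2].astype(np.float32); (c,s,a)=cv2.minAreaRect(P*1000); return np.array(c),s,a,cv2.boxPoints((c,s,a))
if __name__=="__main__":
    A,B=load("w3"),load("w4")
    for d in(A,B):
        c,p,_=blob(d,(45,100,60),(80,255,255),(200,100,440,200))
        Cc,s,a,bx=rect(d,p,.012); print("green",Cc.round(1),np.round(s,1),round(a,2),bx.round(1).tolist())
        P=plane(d,p,.012)[:,:2]*1000
        # edges of green: far edge and ends, line fits
        for q in(5,50,95):pass
        ys=np.arange(P[:,1].min()+20,P[:,1].max()-20,4); far=[];near=[]
        for y in ys:
            k=abs(P[:,1]-y)<2; far.append(P[k,0].max()); near.append(P[k,0].min())
        f=np.polyfit(ys,far,1);n=np.polyfit(ys,near,1);print("far",f,"near",n, "mid at y=130",(np.polyval(f,130)+np.polyval(n,130))/2)
    for nm,lo,hi,b1,b2 in[("red",(0,150,80),(6,255,255),(240,115,270,160),(160,115,195,155)),
        ("fin",(5,150,100),(18,255,255),(40,90,75,130),(0,100,32,135)),("mat",(100,100,50),(125,255,255),(40,50,120,165),(5,60,70,168)),
        ("black",(0,0,0),(180,255,50),(182,96,212,126),(112,100,148,125)),("yellow",(22,120,100),(35,255,255),(185,100,210,175),(120,110,145,175))]:
        o=[(d,blob(d,lo,hi,b)) for d,b in((A,b1),(B,b2))]
        X,e=tri([(d,x[0]) for d,x in o]); print(nm,[x[0].round(1).tolist() for d,x in o],X.round(4),np.round(e,4))
        z={"red":.09,"fin":.074,"mat":.004,"black":.07,"yellow":.03}[nm]
        for d,x in o:
            r=rect(d,x[1],z);print("   ",r[0].round(1),np.round(r[1],1),round(r[2],1), r[3].round(0).tolist())
E
python3 m2.py
python3 - <<'E'
from h import *
a=load("w3")["im"][50:190,140:280];cv2.imwrite("pics/z3.png",cv2.resize(a,None,fx=4,fy=4,interpolation=cv2.INTER_CUBIC))
E
```

```text
green [592.2 128.8] [198.7  42.6] 88.56 [[568.4000244140625, 30.0], [611.0, 28.899999618530273], [616.0, 227.60000610351562], [573.4000244140625, 228.6999969482422]]
far [2.24077247e-02 6.09677152e+02] near [2.54157624e-02 5.68458799e+02] mid at y=130 592.1765022926901
green [592.1 129.1] [198.7  42.1] 88.56 [[568.5999755859375, 30.399999618530273], [610.7000122070312, 29.299999237060547], [615.7000122070312, 227.89999389648438], [573.5999755859375, 229.0]]
far [2.54719710e-02 6.09063022e+02] near [2.35736217e-02 5.68855484e+02] mid at y=130 592.1472162239007
red [[254.9, 136.8], [176.2, 137.3]] [ 0.5507 -0.0262  0.0816] [0.0002 0.0002]
    [550.4 -26. ] [12.6 37.6] 69.3 [[531.0, -25.0], [566.0, -39.0], [570.0, -27.0], [535.0, -13.0]]
    [549.9 -24. ] [11.9 37.7] 74.5 [[530.0, -25.0], [566.0, -35.0], [570.0, -23.0], [533.0, -13.0]]
fin [[57.0, 109.8], [14.6, 116.9]] [ 0.4958 -0.3398  0.0554] [0.0001 0.0001]
    [ 498.7 -322.5] [53.9 23.1] 54.3 [[474.0, -338.0], [492.0, -351.0], [524.0, -307.0], [505.0, -294.0]]
    [ 500.4 -317.7] [60.8 25.2] 82.4 [[484.0, -346.0], [509.0, -349.0], 
[... 207 characters left out ...]
0, -253.0]]
    [ 493.4 -335.7] [116.4 165.6] 70.3 [[396.0, -363.0], [552.0, -418.0], [591.0, -309.0], [435.0, -253.0]]
black [[196.1, 110.8], [131.3, 114.1]] [ 0.5143 -0.1119  0.029 ] [0.0001 0.0001]
    [ 517.4 -105. ] [31.6 21.6] 88.4 [[506.0, -121.0], [528.0, -121.0], [529.0, -90.0], [507.0, -89.0]]
    [516.6 -98.3] [44.5 22.4] 85.7 [[504.0, -120.0], [526.0, -121.0], [529.0, -77.0], [507.0, -75.0]]
yellow [[197.5, 142.6], [133.3, 144.8]] [ 0.5618 -0.1107  0.0283] [0.0002 0.0002]
    [ 563.  -110.6] [15.  79.2] 90.0 [[523.0, -118.0], [603.0, -118.0], [603.0, -103.0], [523.0, -103.0]]
    [ 563.2 -110.3] [15.4 80. ] 89.5 [[523.0, -118.0], [603.0, -118.0], [603.0, -103.0], [523.0, -102.0]]
```

View pics/z3.png

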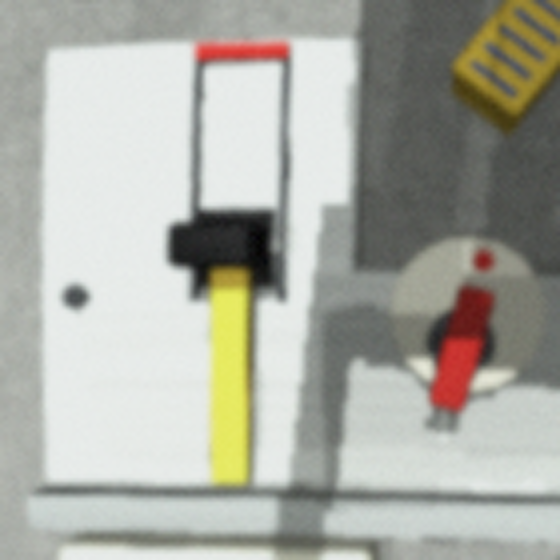

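Feeder origin is about (0.566,-0.026) with yaw -0.0245. The bolt triangulates to (0.551,-0.026), which agrees. The bar points to about 0.3 rad, and the grip is near x 0.515, y -0.110. Now I go above the grip, aligned with the feeder.

>>> {"op": "move_arm", "data": {
  "series": [
    [0.56, -0.6, 0, 0, 0, 0.0234],
    [0.56, -0.6, 0, 0, 0, 0.0234],
    [0.56, -0.6, 0, 0, 0, 0.0234],
    [0.56, -0.6, 0, 0, 0, 0.0234],
    [0.56, -0.6, 0, 0, 0, 0.0234]
  ],
  "gripper": 0,
  "newtons": 15
}}

```text
t: 4.95
tcp_pos: [0.5154, -0.0159, 0.2848]
ee_rot: [0.001, 0.014, 1.0, -0.0]
contact_force: [0.7, 0.3, 0.6]
grip_width: 0.0577
grasp_force: 0.0
```

>>> {"op": "move_arm", "data": {
  "series": [
    [-0.015, -0.63, 0.8, 0, 0, 0],
    [-0.015, -0.63, 0.8, 0, 0, 0],
    [-0.015, -0.63, 0.8, 0, 0, 0],
    [-0.015, -0.63, 0.8, 0, 0, 0],
    [-0.015, -0.63, 0.8, 0, 0, 0],
    [-0.015, -0.63, 0.8, 0, 0, 0]
  ]
}}

```text
t: 5.55
tcp_pos: [0.5167, -0.1086, 0.1658]
ee_rot: [0.001, 0.012, 1.0, -0.0]
contact_force: [0.5, -0.3, 0.7]
grip_width: 0.0462
grasp_force: 0.0
```

```bash
python3 -c "
from h import *
d=snap('wrist','w5'); go([.515,-.1103,.056],np.pi/2-.0245)
print(proj(d,[[.519,-.1103,.07],[.511,-.1103,.07],[.5517,-.026,.09]]).round(0))
cv2.imwrite('pics/w5.png',d['im'])"
```

```text
t 5.6 row [0.015, -0.011, 0.735, -0.0, 0.003, 0.001] q6 -1.85
[[251. 195.]
 [251. 187.]
 [341. 232.]]
```

View pics/w5.png

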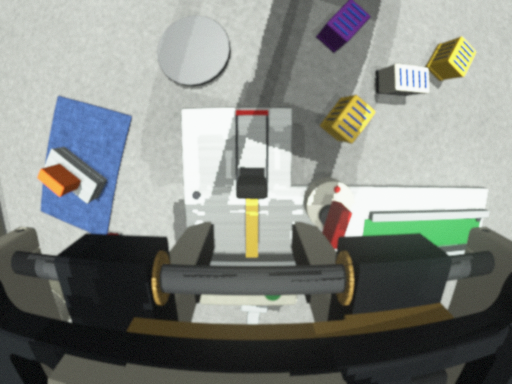

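The grip top is at (252,189), which puts it at x ≈ 0.513; that agrees. Descend, close and slide towards the robot.

>>> {"op": "move_arm", "data": {
  "series": [
    [0.02, -0.01, 0.3, 0, 0, 0],
    [0.02, -0.01, 0.5, 0, 0, 0],
    [0.02, -0.01, 0.7, 0, 0, 0],
    [0.02, -0.01, 0.735, 0, 0, 0],
    [0.02, -0.01, 0.735, 0, 0, 0],
    [0.02, -0.01, 0.735, 0, 0, 0]
  ]
}}

```text
t: 6.2
tcp_pos: [0.5143, -0.1107, 0.0565]
ee_rot: [0.002, 0.012, 1.0, -0.001]
contact_force: [0.7, -0.1, 1.2]
grip_width: 0.0463
grasp_force: 0.0
```

>>> {"op": "move_arm", "data": {
  "series": [
    [0, 0, 0, 0, 0, 0],
    [0, 0, 0, 0, 0, 0],
    [0, 0, 0, 0, 0, 0],
    [0, 0, 0, 0, 0, 0],
    [0, 0, 0, 0, 0, 0]
  ],
  "gripper": 1,
  "newtons": 15
}}

```text
t: 6.7
tcp_pos: [0.5135, -0.1099, 0.0553]
ee_rot: [0.001, 0.012, 1.0, 0.001]
contact_force: [0.3, 5.6, 4.7]
grip_width: 0.0283
grasp_force: 15.0
```

>>> {"op": "move_arm", "data": {
  "series": [
    [0.04, 0, 0, 0, 0, 0],
    [0.08, 0, 0, 0, 0, 0],
    [0.12, 0, 0, 0, 0, 0],
    [0.16, 0, 0, 0, 0, 0],
    [0.2, 0, 0, 0, 0, 0],
    [0.24, 0, 0, 0, 0, 0],
    [0.28, 0, 0, 0, 0, 0],
    [0.32, 0, 0, 0, 0, 0],
    [0.34, 0, 0, 0, 0, 0],
    [0.36, 0, 0, 0, 0, 0],
    [0.36, 0, 0, 0, 0, 0],
    [0.36, 0, 0, 0, 0, 0]
  ]
}}

```text
t: 7.9
tcp_pos: [0.4593, -0.1085, 0.0552]
ee_rot: [0.001, 0.012, 1.0, 0.001]
contact_force: [0.7, 5.9, 4.9]
grip_width: 0.0286
grasp_force: 15.0
```

>>> {"op": "move_arm", "data": {
  "series": [
    [0.02, 0, 0, 0, 0, 0],
    [0.04, 0, 0, 0, 0, 0],
    [0.06, 0, 0, 0, 0, 0],
    [0.07, 0, 0, 0, 0, 0],
    [0.07, 0, 0, 0, 0, 0],
    [0.07, 0, 0, 0, 0, 0]
  ]
}}

```text
t: 8.5
tcp_pos: [0.4499, -0.1097, 0.0563]
ee_rot: [0.002, 0.012, 1.0, -0.001]
contact_force: [0.8, -0.4, 7.9]
grip_width: 0.0003
grasp_force: 4.2
```

The fingers slipped off the grip, so I open, rise and look.

>>> {"op": "move_arm", "data": {
  "series": [
    [0, 0, 0, 0, 0, 0],
    [0, 0, 0, 0, 0, 0],
    [0, 0, 0, 0, 0, 0],
    [0, 0, -0.3, 0, 0, 0],
    [0, 0, -0.6, 0, 0, 0],
    [0, 0, -0.6, 0, 0, 0]
  ],
  "gripper": 0
}}

```text
t: 9.1
tcp_pos: [0.4521, -0.1107, 0.1515]
ee_rot: [0.006, 0.012, 1.0, -0.002]
contact_force: [1.3, -0.5, -0.4]
grip_width: 0.0437
grasp_force: 0.0
```

```bash
python3 -c "
from h import *
d=snap('wrist','w6')
print(status.state()['tcp_pos'],proj(d,[[.519-.06,-.1103,.07],[.519,-.1103,.07],[.455,-.1103,.012]]).round(0))
cv2.imwrite('pics/w6.png',cv2.resize(d['im'][60:320,130:390],None,fx=2,fy=2))"
```

```text
[ 0.45073439 -0.11017724  0.14842721] [[254. 203.]
 [255. 262.]
 [254. 185.]]
```

View pics/w6.png

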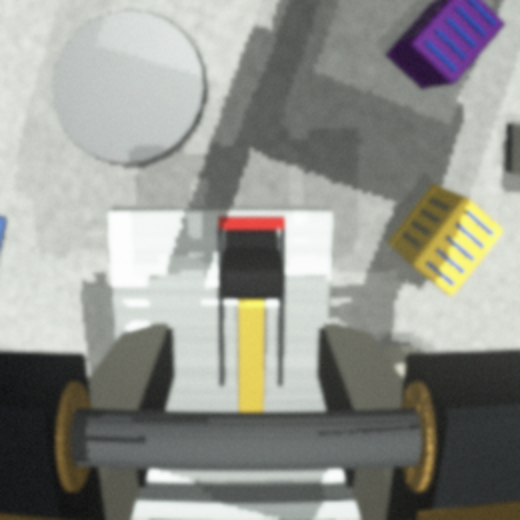

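The grip sits directly against the red end strip (crop 251,265), so the stop seems to have been reached. I'll check this with numbers.

```bash
python3 -c "
from h import *
d=load('w6')
g=cv2.cvtColor(d['im'],cv2.COLOR_BGR2GRAY)
print([(r,int(g[r,251]),int(g[r,258])) for r in range(164,216)])
for l in (.05,.055,.06):
  x=.566-.045-l-.0021
  print(l,proj(d,[[x-.008,-.1103,.024],[x-.008,-.1103,.07],[x+.008,-.1103,.07]])[:,1].round(1))
print(proj(d,[[.566-.130-.0021,-.1103,.012]]))
S=snap('scene','s2')
"
```

```text
[(164, 173, 173), (165, 209, 210), (166, 228, 228), (167, 216, 215), (168, 173, 170), (169, 130, 132), (170, 120, 123), (171, 120, 121), (172, 122, 121), (173, 114, 117), (174, 96, 101), (175, 70, 73), (176, 54, 58), (177, 52, 56), (178, 58, 57), (179, 57, 57), (180, 55, 55), (181, 57, 56), (182, 53, 56), (183, 51, 49), (184, 49, 47), (185, 46, 48), (186, 47, 46), (187, 45, 45), (188, 48, 47), (189, 44, 47), (190, 51, 52), (191, 45, 45), (192, 50, 50), (193, 50, 51), (194, 52, 46), (195, 56, 57), (196, 62, 62), (197, 64, 63), (198, 65, 65), (199, 65, 63), (200, 61, 62), (201, 63, 57), (202, 60, 60), (203, 62, 60), (204, 56, 56), (205, 58, 56), (206, 56, 56), (207, 57, 49), (208, 69, 69), (209, 119, 128), (210, 183, 202), (211, 217, 232), (212, 227, 233), (213, 222, 224), (214, 211, 211), (215, 208, 207)]
0.05 [192.9 205.4 221.8]
0.055 [188.3 200.2 216.8]
0.06 [183.7 194.9 211.6]
[[253.38092935 165.99784011]]
```

>>> {"op": "move_arm", "data": {
  "series": [
    [-0.24, 0, 0, 0, 0, 0],
    [-0.24, 0, 0, 0, 0, 0],
    [-0.24, 0, 0, 0, 0, 0],
    [-0.24, 0, 0, 0, 0, 0],
    [-0.24, 0, 0.3, 0, 0, 0],
    [-0.24, 0, 0.57, 0, 0, 0],
    [-0.24, 0, 0.57, 0, 0, 0],
    [-0.24, 0, 0.57, 0, 0, 0],
    [-0.22, 0, 0.57, 0, 0, 0],
    [-0.2, 0, 0.57, 0, 0, 0],
    [-0.18, 0, 0.57, 0, 0, 0],
    [-0.16, 0, 0.57, 0, 0, 0],
    [-0.16, 0, 0.57, 0, 0, 0]
  ],
  "gripper": 1
}}

```text
t: 10.5
tcp_pos: [0.4717, -0.1097, 0.059]
ee_rot: [0.0, 0.012, 1.0, -0.0]
contact_force: [-0.7, 0.1, 0.7]
grip_width: 0.0003
grasp_force: 0.0
```

>>> {"op": "move_arm", "data": {
  "series": [
    [0.01, 0, 0, 0, 0, 0],
    [0.02, 0, 0, 0, 0, 0],
    [0.02, 0, 0, 0, 0, 0]
  ]
}}

```text
t: 10.8
tcp_pos: [0.4686, -0.1095, 0.0584]
ee_rot: [-0.0, 0.012, 1.0, 0.0]
contact_force: [-0.7, 0.0, 0.2]
grip_width: 0.0003
grasp_force: 0.0
```

>>> {"op": "move_arm", "data": {
  "series": [
    [0.01, 0, 0, 0, 0, 0],
    [0.02, 0, 0, 0, 0, 0],
    [0.02, 0, 0, 0, 0, 0]
  ]
}}

```text
t: 11.1
tcp_pos: [0.4656, -0.1095, 0.0584]
ee_rot: [-0.0, 0.012, 1.0, 0.0]
contact_force: [0.9, 0.9, -0.0]
grip_width: 0.0005
grasp_force: 0.0
```

>>> {"op": "move_arm", "data": {
  "series": [
    [0.01, 0, 0, 0, 0, 0],
    [0.02, 0, 0, 0, 0, 0],
    [0.02, 0, 0, 0, 0, 0]
  ]
}}

```text
t: 11.4
tcp_pos: [0.4627, -0.1094, 0.0585]
ee_rot: [-0.0, 0.012, 1.0, 0.0]
contact_force: [0.1, -0.6, -0.0]
grip_width: 0.0005
grasp_force: 0.0
```

>>> {"op": "move_arm", "data": {
  "series": [
    [0.01, 0, 0, 0, 0, 0],
    [0.02, 0, 0, 0, 0, 0],
    [0.02, 0, 0, 0, 0, 0]
  ]
}}

```text
t: 11.7
tcp_pos: [0.4597, -0.1093, 0.0585]
ee_rot: [-0.0, 0.012, 1.0, -0.0]
contact_force: [-0.3, -0.1, 0.3]
grip_width: 0.0007
grasp_force: 0.0
```

>>> {"op": "move_arm", "data": {
  "series": [
    [0.01, 0, 0, 0, 0, 0],
    [0.02, 0, 0, 0, 0, 0],
    [0.02, 0, 0, 0, 0, 0]
  ]
}}

```text
t: 12.0
tcp_pos: [0.4567, -0.1092, 0.0585]
ee_rot: [-0.0, 0.012, 1.0, 0.0]
contact_force: [0.2, -0.2, -0.0]
grip_width: 0.0009
grasp_force: 0.0
```

```bash
python3 -c "
from h import *
d=snap('wrist','w7');e=snap('side','d7');f=snap('scene','s7')
a=cv2.resize(d['im'][100:320,150:360],None,fx=1.9,fy=1.9);b=cv2.resize(e['im'][140:220,220:320],None,fx=3.9,fy=3.9);c=cv2.resize(f['im'][140:210,200:280],None,fx=4,fy=4)
H=max(x.shape[0] for x in(a,b))
o=np.zeros((600,800,3),np.uint8);o[:a.shape[0],:a.shape[1]]=a;o[:b.shape[0],400:790]=b;o[320:600,400:720]=c
cv2.imwrite('pics/c7.png',o)"
```

```text
(no output)
```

View pics/c7.png

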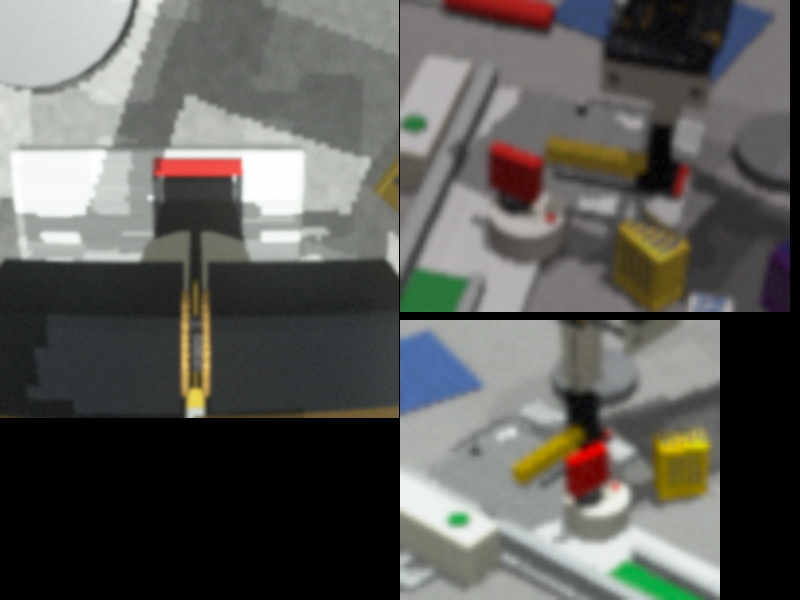

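```bash
python3 -c "
from h import *
d=load('w7')
g=d['im'].astype(int)
for c in (240,252,270): print(c,[(r,int(g[r,c].sum()//3)) for r in range(176,236,2)])
for l in (.05,.06,.07):
  x=.566-.045-l-.0021
  print(l,proj(d,[[x-.008,-.1103,.024],[x-.008,-.1103,.07],[x+.008,-.1103,.07]])[:,1].round(1))
print(proj(d,[[.566-.130-.0021,-.1103,.012],[.4567,-.1095,.0395],[.4567-.0075,-.1095,.0395],[.4567-.0075,-.1095,.07]]).round(1))
print(d['C2W'].round(3),status.state())
"
```

```text
240 [(176, 151), (178, 179), (180, 240), (182, 227), (184, 135), (186, 129), (188, 129), (190, 129), (192, 94), (194, 48), (196, 55), (198, 57), (200, 55), (202, 53), (204, 54), (206, 44), (208, 44), (210, 38), (212, 42), (214, 40), (216, 40), (218, 41), (220, 42), (222, 59), (224, 103), (226, 107), (228, 109), (230, 105), (232, 109), (234, 106)]
252 [(176, 161), (178, 185), (180, 240), (182, 226), (184, 135), (186, 128), (188, 132), (190, 126), (192, 96), (194, 49), (196, 53), (198, 54), (200, 55), (202, 57), (204, 55), (206, 46), (208, 44), (210, 45), (212, 42), (214, 44), (216, 41), (218, 39), (220, 39), (222, 38), (224, 42), (226, 39), (228, 41), (230, 37), (232, 37), (234, 37)]
270 [(176, 165), (178, 184), (180, 240), (182, 227), (184, 139), (186, 131), (188, 131), (190, 130), (192, 101), (194, 59), (196, 66), (198, 62), (200, 68), (202, 61), (204, 61), (206, 53), (208, 51), (210, 48), (212, 47), (214, 50), (216, 49), (218, 48), (220, 46), (222, 49), (224, 84), (226, 109), (228, 110), (230, 114), (232, 109), (234, 109)]
0.05 [218.2 242.1 265.1]
0.06 [205.6 226.9 250.9]
0.07 [192
[... 207 characters left out ...]
 12.15, 'qpos': array([-3.43916228e-01, -1.02253998e-01,  1.99868185e+00, -1.89321843e-05,
        1.24508944e+00, -1.89038003e+00]), 'joint_vel': array([ 0.00120183,  0.00037372, -0.00083857,  0.00161443, -0.0015186 ,
        0.00048938]), 'effort': array([-7.26714497e-03, -3.98248601e+01, -4.50445962e+01, -3.85392993e-02,
        7.83843454e-02, -1.20958252e-03]), 'tcp_pos': array([ 0.45688147, -0.10925453,  0.05851556]), 'ee_rot': array([ 3.27064103e-05,  1.21629340e-02,  9.99926028e-01, -2.07524932e-05]), 'contact_force': array([-0.78015036, -0.55431361, -0.30276223]), 'wrist_torque': array([ 0.06330616, -0.02874452, -0.05156747]), 'grasp_force': 0.0, 'grip_width': 0.0006725513646797527}
```

```bash
python3 -c "
from h import *
from m2 import blob
w=load('w5');g=w['im'].astype(int).sum(2)//3
print([(r,int(g[r,250])) for r in range(104,206,2)])
for l in (.0,.005,.01):
  x=.566-.045-l-.0021
  print(l,proj(w,[[x-.008,-.1103,.024],[x-.008,-.1103,.07],[x+.008,-.1103,.07]])[:,1].round(1))
print('plate',proj(w,[[.4339,-.1103,.012]])[:,1])
for n,b in(('scene0',(205,160,250,195)),('s2',(205,160,250,195)),('s7',(205,160,250,195)),('side0',(235,165,280,195)),('d7',(235,165,280,195))):
  d=load(n);c,p,_=blob(d,(22,110,70),(35,255,255),b);P=plane(d,p,.028);print(n,c.round(1),len(p),P[:,0].min().round(3),P[:,0].max().round(3),P[:,1].mean().round(3))
"
```

```text
[(104, 111), (106, 111), (108, 151), (110, 118), (112, 85), (114, 108), (116, 173), (118, 181), (120, 177), (122, 168), (124, 145), (126, 139), (128, 140), (130, 141), (132, 137), (134, 139), (136, 142), (138, 155), (140, 232), (142, 242), (144, 244), (146, 242), (148, 239), (150, 241), (152, 240), (154, 242), (156, 242), (158, 241), (160, 239), (162, 240), (164, 240), (166, 225), (168, 105), (170, 60), (172, 64), (174, 59), (176, 55), (178, 49), (180, 54), (182, 53), (184, 60), (186, 69), (188, 66), (190, 68), (192, 63), (194, 61), (196, 62), (198, 111), (200, 193), (202, 204), (204, 202)]
0.0 [178.  187.2 203.4]
0.005 [173.5 182.1 198.4]
0.01 [169.  176.9 193.4]
plate [107.97402511]
scene0 [226.6 179.7] 94 0.522 0.605 -0.106
s2 [236.5 173. ] 106 0.466 0.56 -0.105
s7 [236.3 173.2] 104 0.468 0.56 -0.105
side0 [251.3 175.7] 106 0.526 0.604 -0.109
d7 [268.6 179.6] 131 0.476 0.544 -0.104
```

>>> {"op": "move_arm", "data": {
  "series": [
    [0, 0, -0.3, 0, 0, 0],
    [0, 0, -0.5, 0, 0, 0],
    [-0.04, -0.005, -0.5, 0, 0, 0],
    [-0.04, -0.005, -0.5, 0, 0, 0],
    [-0.04, -0.005, -0.5, 0, 0, 0],
    [-0.04, -0.005, -0.5, 0, 0, 0],
    [-0.04, -0.005, -0.2, 0, 0, 0],
    [-0.04, -0.005, 0, 0, 0, 0],
    [-0.04, -0.005, 0, 0, 0, 0]
  ],
  "gripper": 0
}}

```text
t: 13.05
tcp_pos: [0.458, -0.1085, 0.0528]
ee_rot: [-0.005, 0.012, 1.0, 0.002]
contact_force: [-1.2, 0.8, 0.5]
grip_width: 0.0461
grasp_force: 0.0
```

>>> {"op": "move_arm", "data": {
  "series": [
    [0, 0, 0, 0, 0, 0],
    [0, 0, 0, 0, 0, 0],
    [0, 0, 0, 0, 0, 0],
    [0, 0, 0, 0, 0, 0],
    [0, 0, 0, 0, 0, 0],
    [0, 0, 0, 0, 0, 0]
  ],
  "gripper": 1,
  "newtons": 20
}}

```text
t: 13.65
tcp_pos: [0.4631, -0.1103, 0.059]
ee_rot: [0.0, 0.012, 1.0, -0.0]
contact_force: [0.7, -0.1, -0.0]
grip_width: 0.0034
grasp_force: 0.0
```

>>> {"op": "move_arm", "data": {
  "series": [
    [0.01, 0, 0, 0, 0, 0],
    [0.02, 0, 0, 0, 0, 0],
    [0.02, 0, 0, 0, 0, 0]
  ]
}}

```text
t: 13.95
tcp_pos: [0.4595, -0.11, 0.0584]
ee_rot: [-0.0, 0.012, 1.0, 0.0]
contact_force: [-0.6, 0.6, 1.0]
grip_width: 0.0003
grasp_force: 0.0
```

The pads closed on nothing at (0.463,-0.110), so the grip is not where I took it to be. I rise and triangulate it from two views.

>>> {"op": "move_arm", "data": {
  "series": [
    [0, 0, -0.4, 0, 0, 0],
    [0, 0, -0.8, 0, 0, 0],
    [0, 0, -0.8, 0, 0, 0],
    [-0.4, 0, -0.8, 0, 0, 0],
    [-0.5, 0, -0.8, 0, 0, 0],
    [-0.5, 0, -0.8, 0, 0, 0],
    [-0.5, 0, -0.8, 0, 0, 0]
  ],
  "gripper": 0
}}

```text
t: 14.65
tcp_pos: [0.5344, -0.1117, 0.1779]
ee_rot: [-0.001, 0.012, 1.0, 0.0]
contact_force: [-0.8, 0.0, -0.8]
grip_width: 0.0458
grasp_force: 0.0
```

```bash
python3 -c "
from h import *
snap('wrist','w8');snap('side','d8');snap('scene','s8')"
```

>>> {"op": "move_arm", "data": {
  "series": [
    [0, 0.5, -0.2, 0, 0, 0],
    [0, 0.5, -0.2, 0, 0, 0],
    [0, 0.5, -0.2, 0, 0, 0],
    [0, 0.5, -0.2, 0, 0, 0]
  ]
}}

```text
t: 15.2
tcp_pos: [0.5364, -0.0368, 0.2089]
ee_rot: [0.0, 0.011, 1.0, -0.0]
contact_force: [0.6, -0.5, -0.0]
grip_width: 0.0468
grasp_force: 0.0
```

```bash
python3 -c "
from h import *
snap('wrist','w9')
o=np.zeros((600,800,3),np.uint8)
def put(n,b,f,x,y):
  a=cv2.resize(load(n)['im'][b[1]:b[3],b[0]:b[2]],None,fx=f,fy=f,interpolation=cv2.INTER_CUBIC);o[y:y+a.shape[0],x:x+a.shape[1]]=a
W=load('w8');V=load('w9')
p=proj(W,[[.455,-.11,.04]])[0].astype(int);q=proj(V,[[.455,-.11,.04]])[0].astype(int);print(p,q)
for n,c,x in(('w8',p,0),('w9',q,400)):
  x0=max(0,c[0]-48);y0=max(0,c[1]-35);print(n,x0,y0);put(n,(x0,y0,x0+96,y0+72),4,x,0)
put('d8',(230,155,310,215),4.8,0,300);put('s8',(205,145,285,205),4.8,400,300)
cv2.imwrite('pics/c8.png',o)"
```

```text
[252 110] [189 112]
w8 204 75
w9 141 77
```

View pics/c8.png

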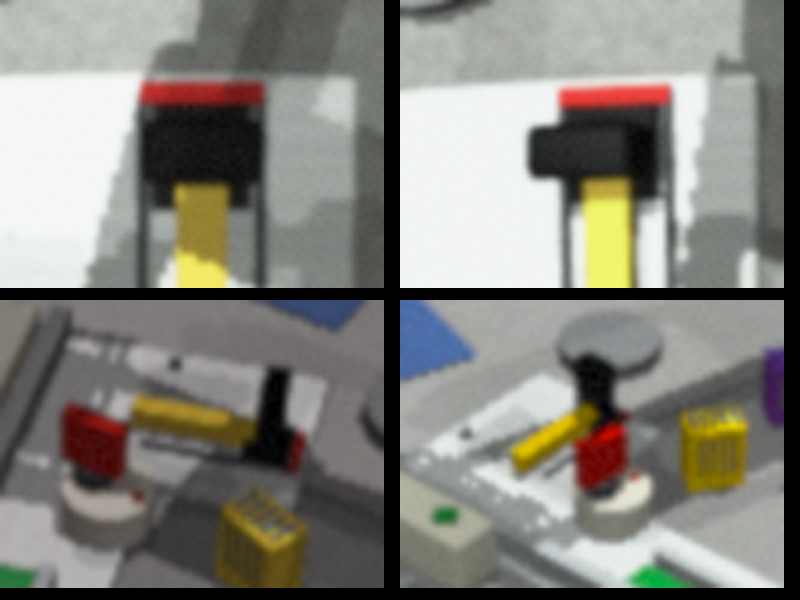

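The slide's base touches the red end strip in both wrist views, so the lock is at its stop. I compute where the upright stands.

```bash
python3 -c "
from h import *
A=load('w8');B=load('w9')
print(plane(A,[[240,105],[269,105],[240,120.7],[269,120.7]],.07).round(4)[:,:2].tolist())
# w9 top left corners: (530,127),(530,175),(628,127),(628,178)
q=[[141+a/4-100,77+b/4] for a,b in((530,127),(530,176),(628,127),(628,178))]
print(q,plane(B,q,.07).round(4)[:,:2].tolist())
for n,m in((q[0],[240,105]),(q[1],[240,120.7]),(q[3],[269,120.7])): 
  X,e=tri([(A,m),(B,n)]);print(X.round(4),np.round(e,4))
S=load('s8');D=load('d8')
X,e=tri([(S,[205+(595-400)/4.8,145+(362-300)/4.8]),(D,[230+274/4.8,155+(375-300)/4.8])]);print('top',X.round(4),e)
"
```

```text
[[0.45, -0.1222], [0.4506, -0.0945], [0.4652, -0.1226], [0.4659, -0.0948]]
[[173.5, 108.75], [173.5, 121.0], [198.0, 108.75], [198.0, 121.5]] [[0.4509, -0.1211], [0.4643, -0.1216], [0.4527, -0.0938], [0.4665, -0.0943]]
[ 0.4502 -0.1224  0.0652] [0.0004 0.0004]
[ 0.4648 -0.1227  0.0659] [0.0005 0.0005]
[ 0.4662 -0.0947  0.0681] [0.0003 0.0003]
top [ 0.4586 -0.1094  0.0654] [0.0032640380206757805, 0.0032640380206757228]
```

The upright is at (0.458,-0.109), which is exactly 60 mm of travel, and the base is against the stop. Step 1 stands. Now I measure the bolt angle.

```bash
cat > bolt.py <<'E'
from h import *
def bolt(d,verbose=1):
    h=cv2.cvtColor(d["im"],cv2.COLOR_BGR2HSV); m=cv2.inRange(h,np.array((0,150,50)),np.array((8,255,255)))|cv2.inRange(h,np.array((172,150,50)),np.array((180,255,255)))
    c=proj(d,[[.551,-.026,.09]])[0]; z=np.zeros_like(m); cv2.circle(z,(int(c[0]),int(c[1])),28,255,-1); m&=z
    n,l,st,ce=cv2.connectedComponentsWithStats(m); i=1+np.argmax(st[1:,4]); p=np.argwhere(l==i)[:,::-1].astype(float)
    P=(plane(d,p,.09)[:,:2]*1000).astype(np.float32); (cc,s,a)=cv2.minAreaRect(P); b=cv2.boxPoints((cc,s,a))
    e=[b[1]-b[0],b[2]-b[1]]; e=max(e,key=np.linalg.norm); ang=np.arctan2(e[1],e[0]); ang=(ang+np.pi/2)%np.pi-np.pi/2
    _,_,vt=np.linalg.svd(P-P.mean(0),full_matrices=False); v=vt[0]; an2=(np.arctan2(v[1],v[0])+np.pi/2)%np.pi-np.pi/2
    print("bolt c",np.round(cc,1),np.round(s,1),"joint",round(-ang-.0245,3),"pca",round(-an2-.0245,3),"n",len(p));
E
python3 -c "
from bolt import *
for n in('w8','w9','w3','w4'): bolt(load(n))
go([.5515,-.026,.15],np.pi/2-.0245-.3)
w=load('w9');c=proj(w,[[.551,-.026,.07]])[0].astype(int);cv2.imwrite('pics/b9.png',cv2.resize(w['im'][c[1]-40:c[1]+40,c[0]-50:c[0]+50],None,fx=6,fy=6,interpolation=cv2.INTER_CUBIC));print(c)
"
```

```text
bolt c [549. -27.] [ 9.1 36.8] joint 0.28 pca 0.291 n 260
bolt c [548.3 -26.3] [11.2 40.3] joint 0.243 pca 0.23 n 370
bolt c [550.4 -26. ] [12.6 37.6] joint 0.338 pca 0.248 n 247
bolt c [550.4 -21.9] [16.1 37.8] joint 0.26 pca 0.332 n 321
t 15.25 row [-0.101, 0.079, 0.389, -0.001, -0.0, 0.287] q6 -1.71
[263 196]
```

View pics/b9.png

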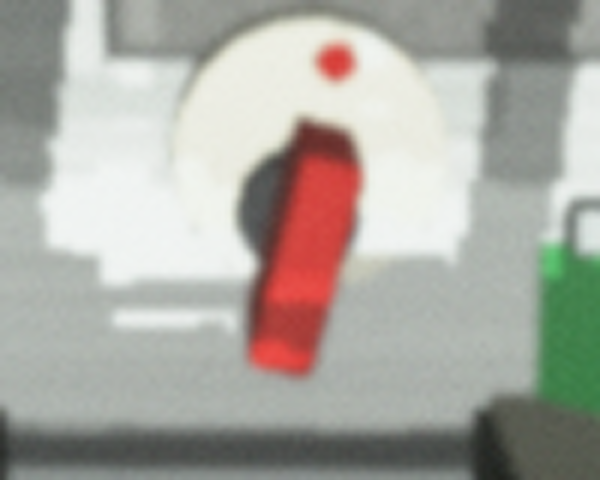

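The bar's bright top runs from crop (335,160) to (285,360), which gives joint ≈ 0.25. Grasp it across its thickness.

>>> {"op": "move_arm", "data": {
  "series": [
    [-0.094, 0.077, 0.2, 0, 0, 0.12],
    [-0.094, 0.077, 0.389, 0, 0, 0.239],
    [-0.094, 0.077, 0.389, 0, 0, 0.239],
    [-0.094, 0.077, 0.389, 0, 0, 0.239],
    [-0.094, 0.077, 0.6, 0, 0, 0.239],
    [-0.094, 0.077, 0.8, 0, 0, 0.239],
    [-0.094, 0.077, 0.896, 0, 0, 0.239],
    [-0.094, 0.077, 0.896, 0, 0, 0.239],
    [-0.094, 0.077, 0.896, 0, 0, 0.239]
  ]
}}

```text
t: 16.15
tcp_pos: [0.5519, -0.0261, 0.0758]
ee_rot: [0.001, 0.137, 0.991, -0.0]
contact_force: [0.3, -0.7, 0.1]
grip_width: 0.0466
grasp_force: 0.0
```

>>> {"op": "move_arm", "data": {
  "series": [
    [0, 0, 0, 0, 0, 0],
    [0, 0, 0, 0, 0, 0],
    [0, 0, 0, 0, 0, 0],
    [0, 0, 0, 0, 0, 0],
    [0, 0, 0, 0, 0, 0],
    [0, 0, 0, 0, 0, 0],
    [0, 0, 0, 0, 0, 0]
  ],
  "gripper": 1,
  "newtons": 25
}}

```text
t: 16.85
tcp_pos: [0.5512, -0.0256, 0.0743]
ee_rot: [0.0, 0.137, 0.991, 0.0]
contact_force: [-0.1, 1.1, 0.8]
grip_width: 0.0109
grasp_force: 25.0
```

>>> {"op": "move_arm", "data": {
  "series": [
    [0, 0, 0, 0, 0, 0.08],
    [0, 0, 0, 0, 0, 0.16],
    [0, 0, 0, 0, 0, 0.24],
    [0, 0, 0, 0, 0, 0.32],
    [0, 0, 0, 0, 0, 0.4],
    [0, 0, 0, 0, 0, 0.48],
    [0, 0, 0, 0, 0, 0.56],
    [0, 0, 0, 0, 0, 0.59],
    [0, 0, 0, 0, 0, 0.59]
  ]
}}

```text
t: 17.75
tcp_pos: [0.5512, -0.0256, 0.0743]
ee_rot: [0.0, 0.432, 0.902, 0.0]
contact_force: [-0.3, 0.8, 3.3]
grip_width: 0.0109
grasp_force: 25.2
```

>>> {"op": "move_arm", "data": {
  "series": [
    [0, 0, 0, 0, 0, 0.08],
    [0, 0, 0, 0, 0, 0.16],
    [0, 0, 0, 0, 0, 0.24],
    [0, 0, 0, 0, 0, 0.32],
    [0, 0, 0, 0, 0, 0.4],
    [0, 0, 0, 0, 0, 0.48],
    [0, 0, 0, 0, 0, 0.54],
    [0, 0, 0, 0, 0, 0.58],
    [0, 0, 0, 0, 0, 0.59],
    [0, 0, 0, 0, 0, 0.59],
    [0, 0, 0, 0, 0, 0.59]
  ]
}}

```text
t: 18.85
tcp_pos: [0.5512, -0.0257, 0.0743]
ee_rot: [0.0, 0.685, 0.729, 0.0]
contact_force: [-0.5, 1.0, 3.6]
grip_width: 0.0106
grasp_force: 25.2
```

```bash
python3 -c "
from h import *
s=status.state();y=rot(s['ee_rot']).as_matrix()[:,1];print('joint by tool',np.pi/2-.0245-np.arctan2(y[1],y[0]),s['grip_width'],s['grasp_force'],s['wrist_torque'],s['contact_force'])"
```

```text
joint by tool 1.4843538871343387 0.010617048144393789 25.234374403953552 [0.15276656 0.11467932 0.10211569] [-0.49566616  1.01233385  3.57823263]
```

>>> {"op": "move_arm", "data": {
  "series": [
    [0, 0, 0, 0, 0, 0],
    [0, 0, 0, 0, 0, 0],
    [0, 0, 0, 0, 0, 0],
    [0, 0, -0.3, 0, 0, 0],
    [0, 0, -0.6, 0, 0, 0],
    [0.3, 0.1, -0.9, 0, 0, -0.13],
    [0.3, 0.1, -0.9, 0, 0, -0.26],
    [0.3, 0.1, -0.9, 0, 0, -0.4],
    [0.3, 0.1, -0.9, 0, 0, -0.5],
    [0.3, 0.1, -0.9, 0, 0, -0.5],
    [0.3, 0.1, -0.9, 0, 0, -0.5]
  ],
  "gripper": 0
}}

```text
t: 19.95
tcp_pos: [0.5631, 0.02, 0.2087]
ee_rot: [-0.0, 0.475, 0.88, -0.0]
contact_force: [0.5, 0.6, -0.7]
grip_width: 0.0462
grasp_force: 0.0
```

```bash
python3 -c "
from bolt import *
d=snap('wrist','w10');bolt(d);print(status.state()['tcp_pos'])
c=proj(d,[[.551,-.026,.07]])[0].astype(int);print(c)
cv2.imwrite('pics/b10.png',np.hstack([cv2.resize(d['im'][max(0,c[1]-50):c[1]+50,c[0]-50:c[0]+50],(400,400),interpolation=cv2.INTER_CUBIC),cv2.resize(d['im'],(400,400))]))
"
```

```text
bolt c [549.5 -24.4] [10.2 36.1] joint 1.472 pca 1.413 n 252
[0.563081   0.01997287 0.20872612]
[221 210]
```

View pics/b10.png

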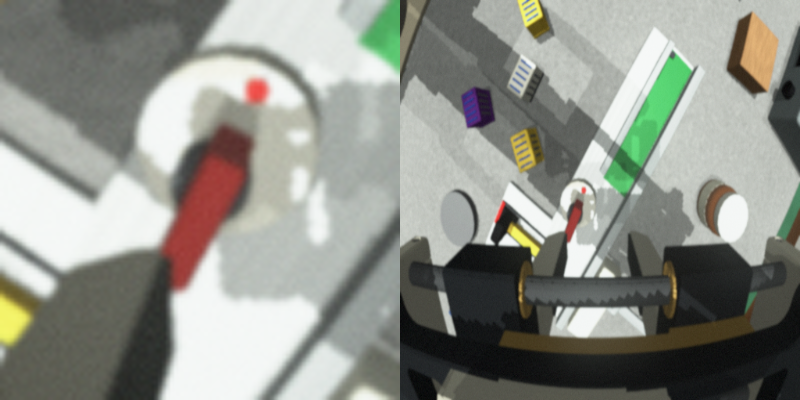

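The bolt reads 1.47 by the picture and 1.484 by the tool, so the gap is about 32.4 mm and sits mid-window. Now I go to look at the gauge.

```bash
python3 -c "
from h import *
go([.563,.02,.24],np.pi/2-.0245)
S,D=load('scene0'),load('side0')
print('bottle cap',tri([(S,(149,141)),(D,(241,97))]),'driver handle',tri([(S,(173,174)),(D,(246,142))]))
f=lambda p:(np.array(p)-[.563,.02])@np.array([[1,-.0245],[.0245,1]]).T
print(f([.50,-.30]))
"
```

```text
t 20.0 row [0.001, -0.0, -0.208, -0.0, -0.001, -0.922] q6 -0.64
bottle cap (array([ 0.6670923 , -0.3763301 ,  0.13338363]), [0.0016938057001271445, 0.0016938057001271577]) driver handle (array([ 0.63227752, -0.31221351, -0.00165517]), [0.0011829985672914213, 0.0011829985672913606])
[-0.05516   -0.3215435]
```

>>> {"op": "move_arm", "data": {
  "series": [
    [0, 0, -0.2, 0, 0, -0.14],
    [0, 0, -0.2, 0, 0, -0.28],
    [0, 0, -0.2, 0, 0, -0.42],
    [0, 0, -0.2, 0, 0, -0.56],
    [0, 0, -0.2, 0, 0, -0.7],
    [0, 0, -0.2, 0, 0, -0.84],
    [0, 0, -0.2, 0, 0, -0.922],
    [0, 0, -0.2, 0, 0, -0.922],
    [0, 0, -0.2, 0, 0, -0.922]
  ]
}}

```text
t: 20.9
tcp_pos: [0.5632, 0.02, 0.2389]
ee_rot: [-0.0, 0.013, 1.0, -0.0]
contact_force: [-0.5, 0.5, 0.3]
grip_width: 0.0466
grasp_force: 0.0
```

>>> {"op": "move_arm", "data": {
  "series": [
    [0.123, -0.715, 0, 0, 0, 0],
    [0.123, -0.715, 0, 0, 0, 0],
    [0.123, -0.715, 0, 0, 0, 0],
    [0.123, -0.715, 0, 0, 0, 0]
  ]
}}

```text
t: 21.3
tcp_pos: [0.5423, -0.0883, 0.2391]
ee_rot: [0.0, 0.013, 1.0, -0.0]
contact_force: [-0.0, -0.0, -0.3]
grip_width: 0.0464
grasp_force: 0.0
```

>>> {"op": "move_arm", "data": {
  "series": [
    [0.123, -0.715, 0, 0, 0, 0],
    [0.123, -0.715, 0, 0, 0, 0],
    [0.123, -0.715, 0, 0, 0, 0],
    [0.123, -0.715, 0, 0, 0, 0]
  ]
}}

```text
t: 21.7
tcp_pos: [0.5219, -0.1938, 0.2389]
ee_rot: [-0.0, 0.012, 1.0, 0.0]
contact_force: [-0.3, 0.1, 0.3]
grip_width: 0.0466
grasp_force: 0.0
```

>>> {"op": "move_arm", "data": {
  "series": [
    [0.123, -0.715, 0, 0, 0, 0],
    [0.123, -0.715, 0, 0, 0, 0],
    [0.123, -0.715, 0, 0, 0, 0],
    [0.123, -0.715, 0, 0, 0, 0],
    [0.123, -0.715, 0, 0, 0, 0]
  ]
}}

```text
t: 22.2
tcp_pos: [0.502, -0.2983, 0.239]
ee_rot: [0.0, 0.01, 1.0, 0.001]
contact_force: [-0.2, -0.4, 0.8]
grip_width: 0.0465
grasp_force: 0.0
```

```bash
cat > gauge.py <<'E'
from h import *
from m2 import rect
def gm(d,c0):
    h=cv2.cvtColor(d["im"],cv2.COLOR_BGR2HSV); m=cv2.inRange(h,np.array((4,140,60)),np.array((20,255,255)))
    c=proj(d,[[c0[0],c0[1],.05]])[0]; z=np.zeros_like(m); cv2.circle(z,(int(c[0]),int(c[1])),60,255,-1); m&=z
    n,l,st,ce=cv2.connectedComponentsWithStats(m); i=1+np.argmax(st[1:,4]); p=np.argwhere(l==i)[:,::-1].astype(float)
    V=h[...,2][l==i]; print("fin n",len(p),"bbox",p.min(0),p.max(0),"V pct",np.percentile(V,[10,50,90]))
    th,_=cv2.threshold(V.astype(np.uint8).reshape(-1,1),0,255,cv2.THRESH_OTSU)
    for nm,q in(("all",p),("bright",p[V>th])):
        r=rect(d,q,.074); print(nm,len(q),r[0].round(1),np.round(r[1],1),round(r[2],1),r[3].round(0).tolist())
    return p
E
python3 -c "
from gauge import *
d=snap('wrist','w11');print(status.state()['tcp_pos']);gm(d,[.495,-.337])
h=cv2.cvtColor(d['im'],cv2.COLOR_BGR2HSV)
m=cv2.inRange(h,np.array((95,90,40)),np.array((130,255,255)));n,l,st,ce=cv2.connectedComponentsWithStats(m);i=1+np.argmax(st[1:,4]);p=np.argwhere(l==i)[:,::-1].astype(float)
r=rect(d,p,.004);print('mat',r[0],r[1],r[2],r[3].round(0).tolist(),p.min(0),p.max(0))
"
```

```text
[ 0.50207279 -0.29818033  0.2391091 ]
fin n 446 bbox [208. 161.] [238. 188.] V pct [120. 232. 236.]
all 446 [ 495.4 -332.7] [37.7 17.5] 53.0 [[477.0, -342.0], [491.0, -353.0], [514.0, -323.0], [500.0, -312.0]]
bright 333 [ 497.4 -334.1] [37.7 12.8] 53.4 [[481.0, -345.0], [491.0, -353.0], [514.0, -323.0], [503.0, -315.0]]
mat [ 492.7605896  -337.61279297] (117.70551300048828, 166.99041748046875) 70.1017837524414 [[394.0, -365.0], [551.0, -421.0], [591.0, -311.0], [434.0, -254.0]] [172.  96.] [283. 228.]
```

Fin top is at (0.4974,-0.3341) with its long axis at 52.5°. The mat centre is at (0.4928,-0.3376). I turn the tool 126° so the fingers close across the fin and the later lane pose stays in joint range.

>>> {"op": "move_arm", "data": {
  "series": [
    [0, 0, 0, 0, 0, 0.14],
    [0, 0, 0, 0, 0, 0.28],
    [0, 0, 0, 0, 0, 0.42],
    [0, 0, 0, 0, 0, 0.56],
    [0, 0, 0, 0, 0, 0.7],
    [0, 0, 0, 0, 0, 0.84],
    [0, 0, 0, 0, 0, 0.98],
    [0, 0, 0, 0, 0, 0.98]
  ]
}}

```text
t: 23.05
tcp_pos: [0.5019, -0.2985, 0.2393]
ee_rot: [0.0, 0.5, 0.866, 0.0]
contact_force: [0.3, 0.4, -0.3]
grip_width: 0.0463
grasp_force: 0.0
```

>>> {"op": "move_arm", "data": {
  "series": [
    [0, 0, 0, 0, 0, 0.14],
    [0, 0, 0, 0, 0, 0.28],
    [0, 0, 0, 0, 0, 0.42],
    [0, 0, 0, 0, 0, 0.56],
    [0, 0, 0, 0, 0, 0.7],
    [0, 0, 0, 0, 0, 0.84],
    [0, 0, 0, 0, 0, 0.98],
    [0, 0, 0, 0, 0, 0.98]
  ]
}}

```text
t: 23.85
tcp_pos: [0.5016, -0.2992, 0.2392]
ee_rot: [-0.0, 0.86, 0.51, 0.0]
contact_force: [-0.3, -0.2, -0.4]
grip_width: 0.0469
grasp_force: 0.0
```

```bash
python3 -c "
from gauge import *
d=snap('wrist','w12');print(status.state()['tcp_pos'])
p=gm(d,[.495,-.337]);q=gm(load('w11'),[.495,-.337])
go([.4974,-.3341,.06],np.radians(-37.5))
print(proj(d,[[.4974,-.3341,.074]]),proj(load('w11'),[[.4974,-.3341,.074]]))
"
```

```text
[ 0.50155667 -0.29938459  0.23920683]
fin n 363 bbox [258. 184.] [271. 218.] V pct [168.4 240.  241. ]
all 363 [ 499.7 -331.1] [43.  13.8] 53.2 [[481.0, -344.0], [492.0, -352.0], [518.0, -318.0], [507.0, -310.0]]
bright 309 [ 498.1 -333.8] [36.8 13.1] 53.1 [[482.0, -345.0], [492.0, -352.0], [514.0, -323.0], [504.0, -315.0]]
fin n 446 bbox [208. 161.] [238. 188.] V pct [120. 232. 236.]
all 446 [ 495.4 -332.7] [37.7 17.5] 53.0 [[477.0, -342.0], [491.0, -353.0], [514.0, -323.0], [500.0, -312.0]]
bright 333 [ 497.4 -334.1] [37.7 12.8] 53.4 [[481.0, -345.0], [491.0, -353.0], [514.0, -323.0], [503.0, -315.0]]
t 23.9 row [-0.217, 0.085, 1.195, 0.0, -0.0, 0.152] q6 -0.13
[[263.47590657 204.52943956]] [[222.40900785 176.02918284]]
```

Both views agree at z = 0.074 to within 1 mm, so the height is confirmed. Descend, grasp and lift.

>>> {"op": "move_arm", "data": {
  "series": [
    [-0.217, 0.085, 0.2, 0, 0, 0.14],
    [-0.217, 0.085, 0.5, 0, 0, 0.14],
    [-0.217, 0.085, 0.6, 0, 0, 0.14],
    [-0.217, 0.085, 0.6, 0, 0, 0.14],
    [-0.217, 0.085, 0.6, 0, 0, 0.14]
  ]
}}

```text
t: 24.4
tcp_pos: [0.4973, -0.3347, 0.1505]
ee_rot: [0.0, 0.895, 0.446, 0.0]
contact_force: [-0.1, 0.0, 0.5]
grip_width: 0.0463
grasp_force: 0.0
```

>>> {"op": "move_arm", "data": {
  "series": [
    [0, 0, 0.2, 0, 0, 0],
    [0, 0, 0.4, 0, 0, 0],
    [0, 0, 0.55, 0, 0, 0],
    [0, 0, 0.595, 0, 0, 0],
    [0, 0, 0.595, 0, 0, 0],
    [0, 0, 0.595, 0, 0, 0]
  ]
}}

```text
t: 25.0
tcp_pos: [0.4981, -0.336, 0.0625]
ee_rot: [0.002, 0.896, 0.445, 0.001]
contact_force: [-0.3, -0.6, 0.5]
grip_width: 0.0465
grasp_force: 0.0
```

>>> {"op": "move_arm", "data": {
  "series": [
    [0, 0, 0, 0, 0, 0],
    [0, 0, 0, 0, 0, 0],
    [0, 0, 0, 0, 0, 0],
    [0, 0, 0, 0, 0, 0],
    [0, 0, 0, 0, 0, 0],
    [0, 0, 0, 0, 0, 0],
    [0, 0, 0, 0, 0, 0]
  ],
  "gripper": 1,
  "newtons": 35
}}

```text
t: 25.7
tcp_pos: [0.4979, -0.3361, 0.0613]
ee_rot: [0.002, 0.896, 0.445, 0.001]
contact_force: [0.9, -0.8, 5.7]
grip_width: 0.0001
grasp_force: 2.6
```

>>> {"op": "move_arm", "data": {
  "series": [
    [0, 0, -0.1, 0, 0, 0],
    [0, 0, -0.2, 0, 0, 0],
    [0, 0, -0.4, 0, 0, 0],
    [0, 0, -0.6, 0, 0, 0],
    [0, 0, -0.6, 0, 0, 0],
    [0, 0, -0.6, 0, 0, 0]
  ]
}}

```text
t: 26.3
tcp_pos: [0.4974, -0.3357, 0.152]
ee_rot: [0.001, 0.896, 0.445, 0.001]
contact_force: [-0.6, -0.1, -0.6]
grip_width: 0.0006
grasp_force: 0.0
```

```bash
python3 -c "
from h import *
go([.4977,-.334,.17],-.0245)
"
```

```text
t 26.3 row [0.01, -0.005, -0.12, 0.003, 0.001, -0.597] q6 -0.03
```

The pads missed again at z 0.061. Together with the lock slip and the empty push at 0.0585, this suggests the fingertips end well above the stated point, about 13 mm behind the TCP. I use the last picture to check the fingertip height in both fixed views, and re-measure the gauge.

```bash
python3 -c "
from gauge import *
d=snap('wrist','w13');s=status.state();print(s['tcp_pos'],s['grip_width']);gm(d,[.497,-.335])
S=snap('scene','s13');D=snap('side','d13')
t=s['tcp_pos'];P=[t,t-[0,0,.019],t+[0,0,.013],t+[0,0,.065]]
a=proj(S,P);b=proj(D,P);print(a.round(1).tolist(),b.round(1).tolist())
o=np.zeros((420,800,3),np.uint8)
for d,p,x in((S,a,0),(D,b,400)):
  c=p[0].astype(int);x0,y0=max(0,c[0]-30),max(0,c[1]-35);k=d['im'][y0:y0+63,x0:x0+60];k=cv2.resize(k,None,fx=6.5,fy=6.5,interpolation=cv2.INTER_CUBIC)
  for q,col in zip(p,((0,255,0),(0,0,255),(255,0,0),(255,0,255))): cv2.circle(k,(int((q[0]-x0+.5)*6.5),int((q[1]-y0+.5)*6.5)),3,col,-1)
  print(x0,y0);o[:k.shape[0],x:x+k.shape[1]]=k
cv2.imwrite('pics/c13.png',o)"
```

```text
[ 0.49664342 -0.33506524  0.15039976] 0.0004410270344895607
fin n 618 bbox [245. 168.] [259. 214.] V pct [150.  175.  212.6]
all 618 [ 499.7 -331.9] [42.3 12.4] 53.1 [[482.0, -345.0], [492.0, -353.0], [517.0, -319.0], [507.0, -311.0]]
bright 238 [ 497.8 -334.4] [36.  10.9] 52.8 [[483.0, -345.0], [491.0, -352.0], [513.0, -323.0], [504.0, -317.0]]
[[191.2, 121.1], [191.6, 125.6], [190.9, 118.0], [189.6, 105.3]] [[288.9, 105.6], [288.4, 110.8], [289.3, 101.9], [290.8, 86.7]]
161 86
258 70
```

View pics/c13.png

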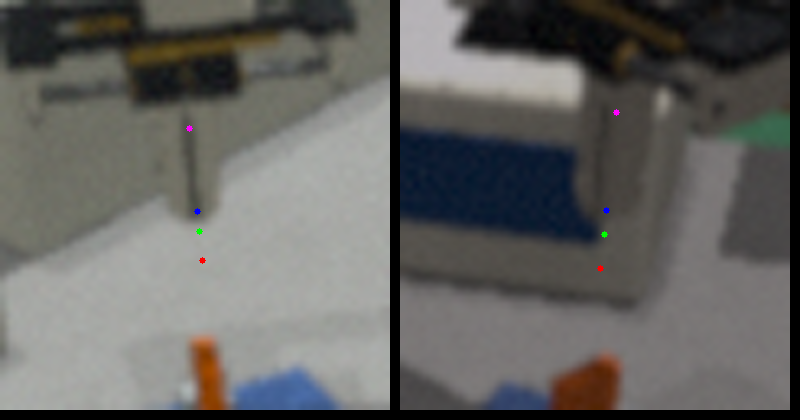

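Confirmed: the closed fingertips end about 10 mm above the projected TCP (green dot), near the blue dot at +13 mm. The real grasp point is therefore about 30 mm above the reading, and I will command TCP heights 30 mm lower. The gauge is unmoved at (0.498,-0.334).

>>> {"op": "move_arm", "data": {
  "series": [
    [0, 0, 0, 0, 0, 0],
    [0, 0, 0, 0, 0, 0],
    [0, 0, 0, 0, 0, 0],
    [0, 0, 0, 0, 0, 0],
    [0, 0, 0.2, 0, 0, 0],
    [0, 0, 0.4, 0, 0, 0],
    [0, 0, 0.6, 0, 0, 0],
    [0, 0, 0.75, 0, 0, 0],
    [0, 0, 0.81, 0, 0, 0],
    [0, 0, 0.81, 0, 0, 0],
    [0, 0, 0.81, 0, 0, 0]
  ],
  "gripper": 0
}}

```text
t: 27.55
tcp_pos: [0.4973, -0.3356, 0.0296]
ee_rot: [0.001, 0.896, 0.445, 0.0]
contact_force: [-0.3, 0.0, 1.5]
grip_width: 0.0465
grasp_force: 0.0
```

>>> {"op": "move_arm", "data": {
  "series": [
    [0, 0, 0, 0, 0, 0],
    [0, 0, 0, 0, 0, 0],
    [0, 0, 0, 0, 0, 0],
    [0, 0, 0, 0, 0, 0],
    [0, 0, 0, 0, 0, 0],
    [0, 0, 0, 0, 0, 0],
    [0, 0, 0, 0, 0, 0]
  ],
  "gripper": 1,
  "newtons": 40
}}

```text
t: 28.25
tcp_pos: [0.4969, -0.3353, 0.0286]
ee_rot: [0.0, 0.896, 0.445, 0.0]
contact_force: [1.0, 0.0, 1.6]
grip_width: 0.0138
grasp_force: 40.0
```

>>> {"op": "move_arm", "data": {
  "series": [
    [0, 0, -0.1, 0, 0, 0],
    [0, 0, -0.2, 0, 0, 0],
    [0, 0, -0.4, 0, 0, 0],
    [0, 0, -0.6, 0, 0, 0],
    [0, 0, -0.75, 0, 0, 0],
    [0, 0, -0.75, 0, 0, 0],
    [0, 0, -0.75, 0, 0, 0]
  ]
}}

```text
t: 28.95
tcp_pos: [0.4968, -0.3352, 0.1413]
ee_rot: [0.001, 0.896, 0.445, 0.0]
contact_force: [-0.8, -0.6, -6.4]
grip_width: 0.0142
grasp_force: 40.0
```

```bash
python3 -c "
from h import *
s=status.state();print(s['grip_width'],s['contact_force'],s['tcp_pos'])
go([.49,-.30,.14],-.0245)
"
```

```text
0.014196266412572742 [-0.78628521 -0.56610446 -6.43564449] [ 0.4967711  -0.33519523  0.14129881]
t 28.95 row [0.16, -0.178, 0.008, 0.001, 0.0, -0.597] q6 -0.03
```

The gauge is held (14 mm across the fin, about 5 N of weight). Turn it to the lane's direction and carry it to the infeed.

>>> {"op": "move_arm", "data": {
  "series": [
    [0, 0, 0, 0, 0, -0.12],
    [0, 0, 0, 0, 0, -0.24],
    [0, 0, 0, 0, 0, -0.36],
    [0, 0, 0, 0, 0, -0.48],
    [0, 0, 0, 0, 0, -0.597],
    [0, 0, 0, 0, 0, -0.597],
    [0, 0, 0, 0, 0, -0.597]
  ]
}}

```text
t: 29.65
tcp_pos: [0.4957, -0.3344, 0.139]
ee_rot: [-0.001, 0.717, 0.697, -0.0]
contact_force: [-0.4, 0.1, -5.1]
grip_width: 0.0138
grasp_force: 40.0
```

```bash
cat >> h.py <<'E'
def F(x,y,z=0): return np.array([.5662+x+.0245*y,-.0264-.0245*x+y,z])
def fpos():
    s=status.state();p=s["tcp_pos"];dx,dy=p[0]-.5662,p[1]+.0264
    print("t",round(s["t"],2),"feeder xyz mm",np.round(1000*np.array([dx-.0245*dy,dy+.0245*dx,p[2]]),1),"w",round(s["grip_width"],4),"f",np.round(s["contact_force"],1),"g",round(s["grasp_force"],1))
E
python3 -c "
from h import *
fpos(); go(F(.027,.15,.14),-.0245)
"
```

```text
t 29.65 feeder xyz mm [ -62.9 -309.7  139. ] w 0.0138 f [-0.4  0.1 -5.1] g 40.0
t 29.65 row [3.067, 0.589, -0.002, -0.002, -0.002, -0.003] q6 -0.65
```

>>> {"op": "move_arm", "data": {
  "series": [
    [0.2, 0.04, 0, 0, 0, 0],
    [0.45, 0.08, 0, 0, 0, 0],
    [0.7, 0.12, 0, 0, 0, 0],
    [0.9, 0.15, 0, 0, 0, 0],
    [0.98, 0.15, 0, 0, 0, 0]
  ]
}}

```text
t: 30.15
tcp_pos: [0.5227, -0.1857, 0.1402]
ee_rot: [-0.001, 0.716, 0.698, 0.0]
contact_force: [-0.3, -0.3, -5.3]
grip_width: 0.0132
grasp_force: 40.0
```

>>> {"op": "move_arm", "data": {
  "series": [
    [0.2, 0.04, 0, 0, 0, 0],
    [0.45, 0.08, 0, 0, 0, 0],
    [0.7, 0.12, 0, 0, 0, 0],
    [0.9, 0.15, 0, 0, 0, 0],
    [0.98, 0.15, 0, 0, 0, 0]
  ]
}}

```text
t: 30.65
tcp_pos: [0.5488, -0.04, 0.1404]
ee_rot: [-0.0, 0.716, 0.698, 0.0]
contact_force: [-0.2, -0.4, -5.5]
grip_width: 0.0138
grasp_force: 40.0
```

>>> {"op": "move_arm", "data": {
  "series": [
    [0.2, 0.08, 0, 0, 0, 0],
    [0.45, 0.14, 0, 0, 0, 0],
    [0.7, 0.2, 0, 0, 0, 0],
    [0.9, 0.25, 0, 0, 0, 0],
    [1.0, 0.289, 0, 0, 0, 0],
    [1.0, 0.289, 0, 0, 0, 0],
    [1.0, 0.289, 0, 0, 0, 0]
  ]
}}

```text
t: 31.35
tcp_pos: [0.5956, 0.1055, 0.1403]
ee_rot: [0.0, 0.716, 0.698, -0.001]
contact_force: [-0.2, 0.6, -5.0]
grip_width: 0.0135
grasp_force: 40.0
```

```bash
python3 -c "
from h import *
fpos(); go(F(.0265,.15,.06),-.0245)
"
```

```text
t 31.35 feeder xyz mm [ 26.1 132.7 140.3] w 0.0135 f [-0.2  0.6 -5. ] g 40.0
t 31.35 row [0.117, 0.003, 0.536, -0.001, 0.001, -0.001] q6 0.12
```

>>> {"op": "move_arm", "data": {
  "series": [
    [0, 0, 0.2, 0, 0, 0],
    [0, 0, 0.4, 0, 0, 0],
    [0, 0, 0.55, 0, 0, 0],
    [0, 0, 0.63, 0, 0, 0],
    [0, 0, 0.66, 0, 0, 0],
    [0, 0, 0.67, 0, 0, 0],
    [0, 0, 0.67, 0, 0, 0]
  ]
}}

```text
t: 32.05
tcp_pos: [0.5967, 0.1064, 0.0417]
ee_rot: [0.001, 0.716, 0.698, 0.001]
contact_force: [-0.1, 0.6, -5.0]
grip_width: 0.0138
grasp_force: 40.0
```

>>> {"op": "move_arm", "data": {
  "series": [
    [0, 0, 0.005, 0, 0, 0],
    [0, 0, 0.01, 0, 0, 0],
    [0, 0, 0.01, 0, 0, 0],
    [0, 0, 0.01, 0, 0, 0]
  ]
}}

```text
t: 32.45
tcp_pos: [0.5959, 0.1068, 0.0391]
ee_rot: [0.0, 0.716, 0.699, 0.0]
contact_force: [-0.4, 0.3, -5.1]
grip_width: 0.0139
grasp_force: 40.0
```

```bash
python3 -c "
from h import *
fpos()
"
```

```text
t 32.45 feeder xyz mm [ 26.4 133.9  39.1] w 0.0139 f [-0.4  0.3 -5.1] g 40.0
```

>>> {"op": "move_arm", "data": {
  "series": [
    [0, 0, 0.005, 0, 0, 0],
    [0, 0, 0.01, 0, 0, 0],
    [0, 0, 0.01, 0, 0, 0],
    [0, 0, 0.01, 0, 0, 0]
  ]
}}

```text
t: 32.85
tcp_pos: [0.5957, 0.1067, 0.0372]
ee_rot: [-0.0, 0.716, 0.698, -0.0]
contact_force: [0.2, -0.8, -4.7]
grip_width: 0.014
grasp_force: 40.0
```

>>> {"op": "move_arm", "data": {
  "series": [
    [0, 0, 0.005, 0, 0, 0],
    [0, 0, 0.007, 0, 0, 0],
    [0, 0, 0.007, 0, 0, 0],
    [0, 0, 0.007, 0, 0, 0]
  ]
}}

```text
t: 33.25
tcp_pos: [0.5959, 0.1066, 0.0367]
ee_rot: [0.0, 0.716, 0.698, 0.0]
contact_force: [-2.4, -0.4, 0.8]
grip_width: 0.0138
grasp_force: 40.0
```

>>> {"op": "move_arm", "data": {
  "series": [
    [0, 0.007, 0, 0, 0, 0],
    [0, 0.014, 0, 0, 0, 0],
    [0, 0.014, 0, 0, 0, 0]
  ]
}}

```text
t: 33.55
tcp_pos: [0.5979, 0.1067, 0.0366]
ee_rot: [-0.0, 0.716, 0.698, 0.0]
contact_force: [-4.5, -0.1, 4.1]
grip_width: 0.0139
grasp_force: 40.0
```

>>> {"op": "move_arm", "data": {
  "series": [
    [0, 0.004, 0, 0, 0, 0],
    [0, 0.007, 0, 0, 0, 0],
    [0, 0.007, 0, 0, 0, 0]
  ]
}}

```text
t: 33.85
tcp_pos: [0.5989, 0.1067, 0.0366]
ee_rot: [-0.0, 0.716, 0.698, 0.0]
contact_force: [-5.3, -0.1, 5.0]
grip_width: 0.0141
grasp_force: 40.0
```

```bash
python3 -c "
from h import *
fpos()
"
```

```text
t 33.85 feeder xyz mm [ 29.4 133.9  36.6] w 0.0141 f [-5.3 -0.1  5. ] g 40.0
```

>>> {"op": "move_arm", "data": {
  "series": [
    [0, 0, -0.004, 0, 0, 0],
    [0, 0, -0.004, 0, 0, 0],
    [0, 0.004, -0.004, 0, 0, 0],
    [0, 0.004, -0.004, 0, 0, 0]
  ]
}}

```text
t: 34.25
tcp_pos: [0.599, 0.1067, 0.0367]
ee_rot: [-0.0, 0.716, 0.698, -0.0]
contact_force: [-4.8, 0.8, 1.4]
grip_width: 0.0135
grasp_force: 40.0
```

>>> {"op": "move_arm", "data": {
  "series": [
    [0, 0.004, 0, 0, 0, 0],
    [0, 0.004, 0, 0, 0, 0]
  ]
}}

```text
t: 34.45
tcp_pos: [0.5991, 0.1067, 0.0367]
ee_rot: [-0.001, 0.716, 0.698, -0.001]
contact_force: [-8.0, 1.2, 2.7]
grip_width: 0.0139
grasp_force: 40.0
```

>>> {"op": "move_arm", "data": {
  "series": [
    [0, 0.005, 0, 0, 0, 0],
    [0, 0.005, 0, 0, 0, 0]
  ]
}}

```text
t: 34.65
tcp_pos: [0.5991, 0.1067, 0.0367]
ee_rot: [-0.001, 0.716, 0.698, -0.001]
contact_force: [-11.5, 0.5, 7.7]
grip_width: 0.0138
grasp_force: 40.0
```

>>> {"op": "move_arm", "data": {
  "series": [
    [0, 0.005, 0, 0, 0, 0],
    [0, 0.005, 0, 0, 0, 0]
  ]
}}

```text
t: 34.85
tcp_pos: [0.5991, 0.1067, 0.0367]
ee_rot: [-0.002, 0.716, 0.698, -0.002]
contact_force: [-15.9, 0.1, 10.4]
grip_width: 0.0138
grasp_force: 40.0
```

```bash
python3 -c "
from h import *
fpos()
"
```

```text
t 34.85 feeder xyz mm [ 29.7 133.9  36.7] w 0.0138 f [-15.9   0.1  10.4] g 40.0
```

The fence contact is felt at feeder x ≈ 29.6. I back off about 1 mm and slide towards the nip.

>>> {"op": "move_arm", "data": {
  "series": [
    [0, -0.023, 0, 0, 0, 0],
    [0, -0.023, 0, 0, 0, 0],
    [-0.05, -0.023, 0, 0, 0, 0],
    [-0.1, -0.023, 0, 0, 0, 0],
    [-0.15, -0.023, 0, 0, 0, 0],
    [-0.2, -0.023, 0, 0, 0, 0],
    [-0.25, -0.023, 0, 0, 0, 0],
    [-0.3, -0.023, 0, 0, 0, 0],
    [-0.35, -0.023, 0, 0, 0, 0],
    [-0.4, -0.023, 0, 0, 0, 0],
    [-0.45, -0.023, 0, 0, 0, 0],
    [-0.45, -0.023, 0, 0, 0, 0]
  ]
}}

```text
t: 36.05
tcp_pos: [0.5965, 0.038, 0.0369]
ee_rot: [0.0, 0.716, 0.698, -0.0]
contact_force: [-0.8, 0.0, -5.2]
grip_width: 0.014
grasp_force: 40.0
```

```bash
python3 -c "
from h import *
fpos()
"
```

```text
t 36.05 feeder xyz mm [28.7 65.1 36.9] w 0.014 f [-0.8  0.  -5.2] g 40.0
```

>>> {"op": "move_arm", "data": {
  "series": [
    [-0.05, 0, 0, 0, 0, 0],
    [-0.1, 0, 0, 0, 0, 0],
    [-0.15, 0, 0, 0, 0, 0],
    [-0.2, 0, 0, 0, 0, 0],
    [-0.22, 0, 0, 0, 0, 0]
  ]
}}

```text
t: 36.55
tcp_pos: [0.5957, 0.0051, 0.0369]
ee_rot: [0.0, 0.716, 0.698, -0.0]
contact_force: [-1.3, -0.0, -5.5]
grip_width: 0.0137
grasp_force: 40.0
```

>>> {"op": "move_arm", "data": {
  "series": [
    [-0.05, 0, 0, 0, 0, 0],
    [-0.1, 0, 0, 0, 0, 0],
    [-0.15, 0, 0, 0, 0, 0],
    [-0.2, 0, 0, 0, 0, 0],
    [-0.25, 0, 0, 0, 0, 0],
    [-0.25, 0, 0, 0, 0, 0]
  ]
}}

```text
t: 37.15
tcp_pos: [0.5948, -0.0326, 0.0369]
ee_rot: [0.0, 0.716, 0.698, -0.0]
contact_force: [-0.8, 0.4, -5.0]
grip_width: 0.0137
grasp_force: 40.0
```

```bash
python3 -c "
from h import *
fpos()
"
```

```text
t 37.15 feeder xyz mm [28.7 -5.5 36.9] w 0.0137 f [-0.8  0.4 -5. ] g 40.0
```

>>> {"op": "move_arm", "data": {
  "series": [
    [-0.06, 0, 0, 0, 0, 0],
    [-0.12, 0, 0, 0, 0, 0],
    [-0.18, 0, 0, 0, 0, 0],
    [-0.24, 0, 0, 0, 0, 0],
    [-0.3, 0, 0, 0, 0, 0],
    [-0.36, 0, 0, 0, 0, 0],
    [-0.42, 0, 0, 0, 0, 0],
    [-0.48, 0, 0, 0, 0, 0],
    [-0.54, 0, 0, 0, 0, 0],
    [-0.6, 0, 0, 0, 0, 0],
    [-0.62, 0, 0, 0, 0, 0],
    [-0.62, 0, 0, 0, 0, 0],
    [-0.62, 0, 0, 0, 0, 0],
    [-0.62, 0, 0, 0, 0, 0]
  ]
}}

```text
t: 38.55
tcp_pos: [0.5925, -0.1239, 0.0369]
ee_rot: [-0.0, 0.716, 0.699, 0.0]
contact_force: [0.0, -0.1, -5.4]
grip_width: 0.0138
grasp_force: 40.0
```

```bash
python3 -c "
from h import *
fpos()
"
```

```text
t 38.55 feeder xyz mm [ 28.7 -96.9  36.9] w 0.0138 f [ 0.  -0.1 -5.4] g 40.0
```

The gauge passed the nip and is at y = -97. Lift it and carry it back to the mat.

>>> {"op": "move_arm", "data": {
  "series": [
    [0, 0, -0.15, 0, 0, 0],
    [0, 0, -0.35, 0, 0, 0],
    [0, 0, -0.55, 0, 0, 0],
    [0, 0, -0.73, 0, 0, 0],
    [0, 0, -0.73, 0, 0, 0],
    [0, 0, -0.73, 0, 0, 0]
  ]
}}

```text
t: 39.15
tcp_pos: [0.5928, -0.1241, 0.1462]
ee_rot: [0.0, 0.715, 0.699, 0.0]
contact_force: [-0.3, -0.6, -5.6]
grip_width: 0.014
grasp_force: 40.0
```

>>> {"op": "move_arm", "data": {
  "series": [
    [-0.2, -0.08, 0, 0, 0, 0],
    [-0.45, -0.2, 0, 0, 0, 0],
    [-0.65, -0.28, 0, 0, 0, 0],
    [-0.72, -0.315, 0, 0, 0, 0],
    [-0.72, -0.315, 0, 0, 0, 0]
  ]
}}

```text
t: 39.65
tcp_pos: [0.5407, -0.2319, 0.1438]
ee_rot: [-0.002, 0.717, 0.698, -0.001]
contact_force: [0.9, 0.6, -5.0]
grip_width: 0.0135
grasp_force: 40.0
```

>>> {"op": "move_arm", "data": {
  "series": [
    [-0.2, -0.08, 0, 0, 0, 0],
    [-0.45, -0.2, 0, 0, 0, 0],
    [-0.65, -0.28, 0, 0, 0, 0],
    [-0.72, -0.315, 0, 0, 0, 0],
    [-0.72, -0.315, 0, 0, 0, 0],
    [-0.72, -0.315, 0, 0, 0, 0]
  ]
}}

```text
t: 40.25
tcp_pos: [0.4932, -0.3364, 0.1455]
ee_rot: [-0.001, 0.715, 0.699, 0.0]
contact_force: [-0.1, 0.5, -4.8]
grip_width: 0.014
grasp_force: 40.0
```

```bash
python3 -c "
from h import *
fpos();go([.4928,-.3376,.0305])
"
```

```text
t 40.25 feeder xyz mm [ -65.4 -311.7  145.5] w 0.014 f [-0.1  0.5 -4.8] g 40.0
t 40.25 row [-0.01, -0.002, 0.767, 0.0, 0.0, 0.0] q6 -0.66
```

>>> {"op": "move_arm", "data": {
  "series": [
    [0, 0, 0.2, 0, 0, 0],
    [0, 0, 0.4, 0, 0, 0],
    [0, 0, 0.6, 0, 0, 0],
    [0, 0, 0.7, 0, 0, 0],
    [0, 0, 0.75, 0, 0, 0],
    [0, 0, 0.765, 0, 0, 0],
    [0, 0, 0.765, 0, 0, 0],
    [0, 0, 0.772, 0, 0, 0],
    [0, 0, 0.778, 0, 0, 0],
    [0, 0, 0.778, 0, 0, 0],
    [0, 0, 0.778, 0, 0, 0]
  ]
}}

```text
t: 41.35
tcp_pos: [0.4929, -0.3382, 0.0301]
ee_rot: [0.0, 0.716, 0.698, 0.0]
contact_force: [0.1, -0.5, -4.5]
grip_width: 0.0136
grasp_force: 40.0
```

```bash
python3 -c "
from h import *
fpos()
"
```

```text
t 41.35 feeder xyz mm [ -65.6 -313.6   30.1] w 0.0136 f [ 0.1 -0.5 -4.5] g 40.0
```

>>> {"op": "move_arm", "data": {
  "series": [
    [0, 0, 0.005, 0, 0, 0],
    [0, 0, 0.01, 0, 0, 0],
    [0, 0, 0.01, 0, 0, 0],
    [0, 0, 0.01, 0, 0, 0]
  ]
}}

```text
t: 41.75
tcp_pos: [0.4929, -0.3382, 0.0287]
ee_rot: [0.0, 0.716, 0.698, -0.0]
contact_force: [-1.7, 1.0, 0.7]
grip_width: 0.014
grasp_force: 40.0
```

>>> {"op": "move_arm", "data": {
  "series": [
    [0, 0, 0, 0, 0, 0],
    [0, 0, 0, 0, 0, 0],
    [0, 0, 0, 0, 0, 0],
    [0, 0, 0, 0, 0, 0],
    [0, 0, 0, 0, 0, 0],
    [0, 0, -0.2, 0, 0, 0],
    [0, 0, -0.4, 0, 0, 0],
    [0, 0, -0.7, 0, 0, 0],
    [0, 0, -1.0, 0, 0, 0],
    [0, 0, -1.0, 0, 0, 0],
    [0, 0, -1.0, 0, 0, 0]
  ],
  "gripper": 0
}}

```text
t: 42.85
tcp_pos: [0.4937, -0.3388, 0.1801]
ee_rot: [0.002, 0.716, 0.698, 0.0]
contact_force: [-0.1, 0.2, -0.7]
grip_width: 0.0471
grasp_force: 0.0
```

```bash
python3 -c "
from gauge import *
fpos();d=snap('wrist','w14');gm(d,[.493,-.338])
go([.40,.06,.20],np.pi/2-.0245)
"
```

```text
t 42.85 feeder xyz mm [ -64.8 -314.1  180.1] w 0.0471 f [-0.1  0.2 -0.7] g 0.0
fin n 516 bbox [245. 164.] [257. 205.] V pct [158.5 195.  220. ]
all 516 [ 492.  -334.2] [41.4 11.8] 88.9 [[486.0, -355.0], [497.0, -355.0], [498.0, -314.0], [486.0, -313.0]]
bright 273 [ 492.4 -336.7] [36.4 11. ] 88.6 [[486.0, -355.0], [497.0, -355.0], [498.0, -319.0], [487.0, -318.0]]
t 42.9 row [2.637, -0.683, -0.147, 0.0, 0.0, -1.5] q6 -0.66
```

The gauge stands at (0.4924,-0.3367), about 1 mm from the mat's centre. Next, a look at the middle cassette.

>>> {"op": "move_arm", "data": {
  "series": [
    [0.3, -0.1, -0.04, 0, 0, 0],
    [0.6, -0.18, -0.04, 0, 0, 0],
    [0.75, -0.227, -0.04, 0, 0, 0],
    [0.75, -0.227, -0.04, 0, 0, 0]
  ],
  "gripper": -0.3
}}

```text
t: 43.3
tcp_pos: [0.46, -0.2215, 0.1819]
ee_rot: [-0.002, 0.715, 0.699, -0.0]
contact_force: [0.4, -0.1, 0.3]
grip_width: 0.0599
grasp_force: 0.0
```

>>> {"op": "move_arm", "data": {
  "series": [
    [0.3, -0.1, -0.04, 0, 0, 0],
    [0.6, -0.18, -0.04, 0, 0, 0],
    [0.75, -0.227, -0.04, 0, 0, 0],
    [0.75, -0.227, -0.04, 0, 0, 0]
  ]
}}

```text
t: 43.7
tcp_pos: [0.4292, -0.1094, 0.1888]
ee_rot: [-0.001, 0.715, 0.699, -0.0]
contact_force: [-0.6, 0.2, 0.3]
grip_width: 0.0605
grasp_force: 0.0
```

>>> {"op": "move_arm", "data": {
  "series": [
    [0.3, -0.1, -0.04, 0, 0, 0],
    [0.6, -0.18, -0.04, 0, 0, 0],
    [0.75, -0.227, -0.04, 0, 0, 0],
    [0.75, -0.227, -0.04, 0, 0, 0],
    [0.75, -0.227, -0.04, 0, 0, 0]
  ]
}}

```text
t: 44.2
tcp_pos: [0.3991, 0.0012, 0.1956]
ee_rot: [-0.0, 0.715, 0.699, -0.001]
contact_force: [0.5, 0.0, 0.1]
grip_width: 0.0604
grasp_force: 0.0
```

```bash
cat > cas.py <<'E'
from h import *
def cas(d,c0,rad=45,verb=True):
    """top face of the cassette near c0: blue stripes + light face, by brightness; returns rect on z=.055"""
    im=cv2.resize(d["im"],None,fx=3,fy=3,interpolation=cv2.INTER_CUBIC)
    h=cv2.cvtColor(im,cv2.COLOR_BGR2HSV).astype(int)
    blue=((h[...,0]>95)&(h[...,0]<135)&(h[...,1]>60)).astype(np.uint8)
    c=proj(d,[[c0[0],c0[1],.055]])[0]*3+1; z=np.zeros_like(blue); cv2.circle(z,(int(c[0]),int(c[1])),rad*3,1,-1); blue&=z
    b=cv2.morphologyEx(blue,cv2.MORPH_CLOSE,np.ones((17,17)))
    n,l,st,ce=cv2.connectedComponentsWithStats(b)
    out=[]
    for i in range(1,n):
        if st[i,4]<250: continue
        p=(np.argwhere((l==i)&(blue>0))[:,::-1]-1)/3.
        P=(plane(d,p,.055)[:,:2]*1000).astype(np.float32); cc,s,a=cv2.minAreaRect(P); bx=cv2.boxPoints((cc,s,a))
        e=max([bx[1]-bx[0],bx[2]-bx[1]],key=np.linalg.norm); ang=np.degrees(np.arctan2(e[1],e[0]))%180
        hh=h[l==i]; sat=np.median(h[cv2.dilate((l==i).astype(np.uint8),np.ones((9,9)))>0][:,1])
        print("cas px",np.round(p.mean(0),1),"c",np.round(cc,1),"size",np.round(s,1),"long axis deg",round(ang,1),"sat",sat); out.append((p.mean(0),cc,ang))
    return out
E
python3 -c "
from cas import *
fpos();d=snap('wrist','w15');cas(d,[.397,.059]);cas(load('w4'),[.397,.059]);print('B');cas(load('w4'),[.512,.37]);print('C');cas(load('w4'),[.391,.346])
"
```

```text
t 44.2 feeder xyz mm [-167.8   23.5  195.6] w 0.0604 f [0.5 0.  0.1] g 0.0
cas px [250.7 135.1] c [398.   52.3] size [17.1  9.4] long axis deg 1.1 sat 30.0
cas px [206.2   6.5] c [366.8   5.9] size [12.5 32.4] long axis deg 147.8 sat 114.0
cas px [246.2  27.5] c [397.4  63.9] size [33.1 16.3] long axis deg 89.7 sat 21.0
B
cas px [440.9 119.5] c [512.4 370.6] size [15.2 34.1] long axis deg 132.3 sat 33.0
C
cas px [429.2  43.9] c [392.3 348.8] size [15.4 34.9] long axis deg 113.2 sat 36.0
```

Run:
```python
import re
s=open('cas.py').read().replace('(h[...,1]>60)','(h[...,1]>SAT)').replace('def cas(','SAT=60\nCL=17\ndef cas(').replace('np.ones((17,17))','np.ones((CL,CL))')
open('cas.py','w').write(s)
import cas
from h import *
d=load('w15')
for cas.SAT,cas.CL in((45,25),(30,31),(60,31)):
    print(cas.SAT);cas.cas(d,[.397,.062],28)
c=proj(d,[[.397,.062,.055]])[0].astype(int);print(c)
g=cv2.cvtColor(d['im'],cv2.COLOR_BGR2HSV)[c[1]-14:c[1]+26:2,c[0]-24:c[0]+26:2];print(g[...,2]);print(g[...,1])
```

```text
45
cas px [251.  127.6] c [397.8  63.9] size [17.9 33.2] long axis deg 91.2 sat 17.0
30
cas px [250.9 126.3] c [397.7  64. ] size [18.6 34.1] long axis deg 91.4 sat 16.0
60
cas px [250.9 130.8] c [397.8  63.8] size [17.1 32.3] long axis deg 91.2 sat 19.0
[249 126]
[[195 195 196 199 204 195 229 252 252 249 251 251 252 250 251 251 250 251
  252 239 152 139 142 157 211]
 [193 194 196 199 198 193 225 252 253 253 253 253 253 253 253 253 253 253
  253 243 153 139 142 158 212]
 [197 194 198 193 191 188 221 252 252 252 252 252 252 252 251 251 251 251
  252 244 156 137 140 156 212]
 [184 193 196 190 186 186 215 252 251 248 249 248 249 249 246 244 245 244
  251 244 160 138 139 154 206]
 [134 168 173 170 170 161 184 246 252 252 252 252 252 252 252 252 252 253
  253 246 152 118 121 131 179]
 [117 120 116 114 115 107 124 203 243 245 245 245 245 244 244 247 251 251
  252 243 144 111 115 113 157]
 [114 120 113 112 111 108 120 183 188 173 175 174 172 174 173 186 200 203
  217 204 133 112 111 110 141]
 [114 115 111 111 112 112 121 179 176 162 163 160 161 171 171 171 173 170
  189 182 124 115 111 108 
[... 2166 characters left out ...]
19 23 18 10 12 10  9  9  9  6 10  8 17 21 16 14 11 11
  11]
 [ 8 12  8  9  9  9 16 20 19 21 19 20 20 19 20 20 16 17 18 18 18 13 11  9
  11]
 [ 7  8 11  5  6  9 11 13  7 17 19 10  7 10 11 10 12 11 11 18 18  9  9 16
   5]
 [ 9 10  9 11  8 12 11  5  2 44 77 68 70 66 53 47 54 47  6 17 17  9  9 13
   6]
 [ 9  9  8  9  7  9 12  4  1  2  3  3  3  2  2  2  2  3  2  4 15 10 13 11
  11]
 [ 9 10  8  8  7 10  8  8  3  3  4  5  6  5  6  6  6  8  8  8 10  9  9  8
   8]
 [ 7  9 10  9  9  6  9 12 13 12 10 12 10 12 10 10  9 10  9  7  5  8  8  8
  10]
 [ 8  8 10 11  9  8  8  9  8 11  9  9  9  7  8  8  8  7  8  7  9  9  9  9
  10]
 [ 9  9  9  8  9  8  8  7 10 11  7  8 10  9  8  5  9 12  8 11  9  8  9  6
   7]]
```

Two views agree: cassette A is white (saturation about 2), at (0.3977,0.0639), long axis 91°, height 55 mm. Grasp across its 29 mm sides.

>>> {"op": "move_arm", "data": {
  "series": [
    [0.2, -0.02, 0, 0, 0, 0],
    [0.418, -0.02, 0.2, 0, 0, 0],
    [0.418, -0.02, 0.5, 0, 0, 0],
    [0.418, -0.02, 0.6, 0, 0, 0],
    [0.418, -0.02, 0.6, 0, 0, 0],
    [0.418, -0.02, 0.6, 0, 0, 0]
  ]
}}

```text
t: 44.85
tcp_pos: [0.3979, 0.0636, 0.1065]
ee_rot: [-0.0, 0.716, 0.698, -0.0]
contact_force: [0.1, -0.3, 0.0]
grip_width: 0.0604
grasp_force: 0.0
```

>>> {"op": "move_arm", "data": {
  "series": [
    [0, 0, 0.2, 0, 0, 0],
    [0, 0, 0.4, 0, 0, 0],
    [0, 0, 0.55, 0, 0, 0],
    [0, 0, 0.585, 0, 0, 0],
    [0, 0, 0.585, 0, 0, 0],
    [0, 0, 0.585, 0, 0, 0]
  ]
}}

```text
t: 45.45
tcp_pos: [0.3992, 0.0644, 0.0204]
ee_rot: [0.001, 0.716, 0.698, 0.001]
contact_force: [0.6, -0.2, 0.4]
grip_width: 0.0605
grasp_force: 0.0
```

>>> {"op": "move_arm", "data": {
  "series": [
    [0, 0, 0, 0, 0, 0],
    [0, 0, 0, 0, 0, 0],
    [0, 0, 0, 0, 0, 0],
    [0, 0, 0, 0, 0, 0],
    [0, 0, 0, 0, 0, 0],
    [0, 0, 0, 0, 0, 0]
  ],
  "gripper": 1,
  "newtons": 25
}}

```text
t: 46.05
tcp_pos: [0.3976, 0.0647, 0.0186]
ee_rot: [0.0, 0.716, 0.698, 0.0]
contact_force: [-0.1, 0.4, 1.6]
grip_width: 0.0289
grasp_force: 24.7
```

>>> {"op": "move_arm", "data": {
  "series": [
    [0, 0, -0.1, 0, 0, 0],
    [0, 0, -0.3, 0, 0, 0],
    [0, 0, -0.55, 0, 0, 0],
    [0, 0, -0.6, 0, 0, 0],
    [0, 0, -0.6, 0, 0, 0]
  ]
}}

```text
t: 46.55
tcp_pos: [0.3986, 0.0647, 0.1098]
ee_rot: [0.001, 0.716, 0.698, 0.001]
contact_force: [0.5, 0.2, -2.0]
grip_width: 0.0289
grasp_force: 24.7
```

```bash
python3 -c "
from h import *
fpos();go(F(.0225,.09,.030),-.0245)
"
```

```text
t 46.55 feeder xyz mm [-169.8   87.   109.8] w 0.0289 f [ 0.5  0.2 -2. ] g 24.7
t 46.55 row [0.02, 1.28, 0.536, 0.003, -0.0, 0.0] q6 0.06
```

>>> {"op": "move_arm", "data": {
  "series": [
    [0.01, 0.2, 0, 0, 0, 0],
    [0.01, 0.45, 0, 0, 0, 0],
    [0.02, 0.64, 0, 0, 0, 0],
    [0.02, 0.64, 0, 0, 0, 0]
  ]
}}

```text
t: 46.95
tcp_pos: [0.4944, 0.0651, 0.1056]
ee_rot: [-0.001, 0.716, 0.698, -0.001]
contact_force: [-0.6, 0.5, -1.8]
grip_width: 0.0288
grasp_force: 24.7
```

>>> {"op": "move_arm", "data": {
  "series": [
    [0, 0.2, 0, 0, 0, 0],
    [0, 0.45, 0, 0, 0, 0],
    [0, 0.64, 0, 0, 0, 0],
    [0, 0.64, 0, 0, 0, 0],
    [0, 0.64, 0, 0, 0, 0],
    [0, 0.64, 0, 0, 0, 0]
  ]
}}

```text
t: 47.55
tcp_pos: [0.5876, 0.0631, 0.1071]
ee_rot: [-0.001, 0.716, 0.699, -0.001]
contact_force: [-0.2, 0.1, -0.4]
grip_width: 0.0286
grasp_force: 24.7
```

```bash
python3 -c "
from h import *
fpos();go(F(.0225,.09,.0315),-.0245)
"
```

```text
t 47.55 feeder xyz mm [ 19.2  90.  107.1] w 0.0286 f [-0.2  0.1 -0.4] g 24.7
t 47.55 row [0.0, 0.024, 0.504, -0.003, 0.0, 0.0] q6 0.04
```

```bash
python3 -c "
from h import *
print(tri([(load('scene0'),(238,226)),(load('side0'),(160,204))]))"
```

```text
(array([0.75689752, 0.1097575 , 0.06878968]), [0.0011558627502850894, 0.0011558627502851416])
```

>>> {"op": "move_arm", "data": {
  "series": [
    [0, 0.02, 0, 0, 0, 0],
    [0, 0.02, 0.15, 0, 0, 0],
    [0, 0.02, 0.3, 0, 0, 0],
    [0, 0.02, 0.42, 0, 0, 0],
    [0, 0.02, 0.48, 0, 0, 0],
    [0, 0.02, 0.504, 0, 0, 0],
    [0, 0.02, 0.504, 0, 0, 0],
    [0, 0.02, 0.51, 0, 0, 0],
    [0, 0.02, 0.51, 0, 0, 0]
  ]
}}

```text
t: 48.45
tcp_pos: [0.5933, 0.0629, 0.0331]
ee_rot: [0.001, 0.716, 0.698, 0.001]
contact_force: [0.2, 0.1, -1.5]
grip_width: 0.0294
grasp_force: 24.7
```

>>> {"op": "move_arm", "data": {
  "series": [
    [0, 0, 0.005, 0, 0, 0],
    [0, 0, 0.01, 0, 0, 0],
    [0, 0, 0.01, 0, 0, 0],
    [0, 0, 0.01, 0, 0, 0]
  ]
}}

```text
t: 48.85
tcp_pos: [0.5927, 0.0629, 0.0307]
ee_rot: [0.0, 0.716, 0.698, 0.0]
contact_force: [0.6, 0.3, 0.4]
grip_width: 0.0291
grasp_force: 24.7
```

>>> {"op": "move_arm", "data": {
  "series": [
    [0, 0, 0.004, 0, 0, 0],
    [0, 0, 0.007, 0, 0, 0],
    [0, 0, 0.007, 0, 0, 0],
    [0, 0, 0.007, 0, 0, 0]
  ]
}}

```text
t: 49.25
tcp_pos: [0.5932, 0.0628, 0.0305]
ee_rot: [0.001, 0.716, 0.698, 0.0]
contact_force: [-0.8, -0.1, 5.9]
grip_width: 0.0291
grasp_force: 24.9
```

```bash
python3 -c "
from h import *
fpos()"
```

```text
t 49.25 feeder xyz mm [24.8 89.9 30.5] w 0.0291 f [-0.8 -0.1  5.9] g 24.9
```

>>> {"op": "move_arm", "data": {
  "series": [
    [0, 0, 0, 0, 0, 0],
    [0, 0, 0, 0, 0, 0],
    [0, 0, 0, 0, 0, 0],
    [0, 0, 0, 0, 0, 0],
    [0, 0, 0, 0, 0, 0],
    [0, 0, -0.2, 0, 0, 0],
    [0, 0, -0.4, 0, 0, 0],
    [0, 0, -0.7, 0, 0, 0],
    [0, 0, -1.0, 0, 0, 0],
    [0, 0, -1.0, 0, 0, 0]
  ],
  "gripper": -0.2
}}

```text
t: 50.25
tcp_pos: [0.5968, 0.063, 0.188]
ee_rot: [0.004, 0.716, 0.698, 0.005]
contact_force: [0.5, 0.0, 0.6]
grip_width: 0.0559
grasp_force: 0.0
```

>>> {"op": "move_arm", "data": {
  "series": [
    [0.25, -0.2, -0.1, 0, 0, 0],
    [0.5, -0.35, -0.1, 0, 0, 0],
    [0.68, -0.494, -0.1, 0, 0, 0],
    [0.68, -0.494, -0.1, 0, 0, 0]
  ]
}}

```text
t: 50.65
tcp_pos: [0.5187, 0.1699, 0.1942]
ee_rot: [-0.001, 0.714, 0.7, 0.0]
contact_force: [1.4, -0.3, -0.2]
grip_width: 0.0555
grasp_force: 0.0
```

>>> {"op": "move_arm", "data": {
  "series": [
    [0.25, -0.2, -0.1, 0, 0, 0],
    [0.5, -0.35, -0.1, 0, 0, 0],
    [0.68, -0.494, -0.1, 0, 0, 0],
    [0.68, -0.494, -0.1, 0, 0, 0],
    [0.68, -0.494, -0.1, 0, 0, 0]
  ]
}}

```text
t: 51.15
tcp_pos: [0.4493, 0.2704, 0.2091]
ee_rot: [0.0, 0.715, 0.699, -0.0]
contact_force: [-0.2, 0.1, 0.8]
grip_width: 0.0559
grasp_force: 0.0
```

```bash
python3 -c "
import cas
from h import *
fpos();d=snap('wrist','w16')
cas.SAT,cas.CL=45,25
cas.cas(d,[.45,.36],130)
go([.512,.3706,.14],np.radians(42.3))
"
```

```text
t 51.15 feeder xyz mm [-124.2  294.   209.1] w 0.0559 f [-0.2  0.1  0.8] g 0.0
cas px [301.5   0.7] c [503.5 481.8] size [99.4  5. ] long axis deg 1.4 sat 43.0
cas px [339.6  56.8] c [557.9 410.1] size [40.8 76. ] long axis deg 135.3 sat 34.0
cas px [307.9  92.4] c [512.8 369.7] size [17.5 34.4] long axis deg 131.5 sat 11.0
cas px [212.9 131.7] c [405.  326.1] size [17.7 34.5] long axis deg 113.4 sat 10.0
t 51.2 row [0.682, 0.399, 0.46, -0.0, 0.001, -0.728] q6 0.47
```

B sits at (0.5128,0.3697), agreeing with the earlier view. C now reads (0.405,0.326); it was knocked about 25 mm from its first place. I take C first.

```bash
python3 -c "
from h import *
go([.405,.3261,.11],np.radians(23.4))
"
```

```text
t 51.2 row [0.368, -0.307, 0.66, 0.0, 0.001, -0.413] q6 0.47
```

>>> {"op": "move_arm", "data": {
  "series": [
    [0.2, -0.15, 0, 0, 0, -0.13],
    [0.368, -0.307, 0.2, 0, 0, -0.27],
    [0.368, -0.307, 0.327, 0, 0, -0.413],
    [0.368, -0.307, 0.327, 0, 0, -0.413],
    [0.368, -0.307, 0.327, 0, 0, -0.413],
    [0.368, -0.307, 0.327, 0, 0, -0.413]
  ]
}}

```text
t: 51.8
tcp_pos: [0.4062, 0.3263, 0.1618]
ee_rot: [0.001, 0.551, 0.834, 0.001]
contact_force: [0.3, -0.4, -0.1]
grip_width: 0.0557
grasp_force: 0.0
```

```bash
python3 -c "
import cas
from h import *
fpos();d=snap('wrist','w17')
cas.SAT,cas.CL=45,25
cas.cas(d,[.405,.326],45)
go([.405,.3261,.0186],np.radians(23.4))
"
```

```text
t 51.8 feeder xyz mm [-168.7  348.8  161.8] w 0.0557 f [ 0.3 -0.4 -0.1] g 0.0
cas px [252.3 189.2] c [405.4 326.2] size [18.4 34.6] long axis deg 113.5 sat 20.0
t 51.85 row [0.001, -0.01, 0.955, 0.002, -0.0, -0.005] q6 0.18
```

>>> {"op": "move_arm", "data": {
  "series": [
    [0, -0.005, 0.2, 0, 0, 0],
    [0, -0.005, 0.5, 0, 0, 0],
    [0, -0.005, 0.75, 0, 0, 0],
    [0, -0.005, 0.9, 0, 0, 0],
    [0, -0.005, 0.95, 0, 0, 0],
    [0, -0.005, 0.95, 0, 0, 0],
    [0, -0.005, 0.95, 0, 0, 0]
  ]
}}

```text
t: 52.55
tcp_pos: [0.4054, 0.3272, 0.0198]
ee_rot: [0.001, 0.55, 0.835, 0.001]
contact_force: [0.9, -0.1, 0.2]
grip_width: 0.0556
grasp_force: 0.0
```

>>> {"op": "move_arm", "data": {
  "series": [
    [0, 0, 0, 0, 0, 0],
    [0, 0, 0, 0, 0, 0],
    [0, 0, 0, 0, 0, 0],
    [0, 0, 0, 0, 0, 0],
    [0, 0, 0, 0, 0, 0],
    [0, 0, 0, 0, 0, 0]
  ],
  "gripper": 1,
  "newtons": 25
}}

```text
t: 53.15
tcp_pos: [0.4042, 0.3268, 0.0183]
ee_rot: [0.0, 0.549, 0.836, 0.0]
contact_force: [0.0, 0.6, 3.3]
grip_width: 0.0289
grasp_force: 24.8
```

>>> {"op": "move_arm", "data": {
  "series": [
    [0, 0, -0.1, 0, 0, 0],
    [0, 0, -0.3, 0, 0, 0],
    [0, 0, -0.55, 0, 0, 0],
    [0, 0, -0.6, 0, 0, 0],
    [0, 0, -0.6, 0, 0, 0]
  ]
}}

```text
t: 53.65
tcp_pos: [0.405, 0.3273, 0.1102]
ee_rot: [0.001, 0.549, 0.836, 0.002]
contact_force: [1.2, -0.7, -1.2]
grip_width: 0.0297
grasp_force: 24.8
```

```bash
python3 -c "
from h import *
fpos();go(F(.0215,.15,.11),-.0245)
"
```

```text
t 53.65 feeder xyz mm [-169.8  349.7  110.2] w 0.0297 f [ 1.2 -0.7 -1.2] g 24.8
t 53.65 row [-1.743, 0.6, 0.003, 0.004, -0.001, 0.413] q6 0.17
```

>>> {"op": "move_arm", "data": {
  "series": [
    [-0.2, 0.08, 0, 0, 0, 0.1],
    [-0.45, 0.15, 0, 0, 0, 0.2],
    [-0.7, 0.25, 0, 0, 0, 0.3],
    [-0.87, 0.3, 0, 0, 0, 0.413],
    [-0.87, 0.3, 0, 0, 0, 0.413],
    [-0.87, 0.3, 0, 0, 0, 0.413]
  ]
}}

```text
t: 54.25
tcp_pos: [0.4958, 0.2238, 0.106]
ee_rot: [-0.001, 0.716, 0.698, -0.001]
contact_force: [-1.1, -0.1, -0.8]
grip_width: 0.0294
grasp_force: 24.8
```

```bash
python3 -c "
from h import *
fpos();go(F(.0215,.15,.0315),-.0245)
"
```

```text
t 54.25 feeder xyz mm [-76.6 248.5 106. ] w 0.0294 f [-1.1 -0.1 -0.8] g 24.8
t 54.25 row [-0.656, 0.655, 0.495, -0.003, 0.001, 0.0] q6 0.35
```

>>> {"op": "move_arm", "data": {
  "series": [
    [-0.2, 0.2, 0, 0, 0, 0],
    [-0.42, 0.42, 0, 0, 0, 0],
    [-0.6, 0.6, 0, 0, 0, 0],
    [-0.656, 0.65, 0, 0, 0, 0],
    [-0.656, 0.65, 0, 0, 0, 0],
    [-0.656, 0.65, 0, 0, 0, 0],
    [-0.656, 0.65, 0.2, 0, 0, 0],
    [-0.656, 0.65, 0.35, 0, 0, 0],
    [-0.656, 0.65, 0.42, 0, 0, 0],
    [-0.656, 0.65, 0.42, 0, 0, 0],
    [-0.656, 0.65, 0.42, 0, 0, 0]
  ]
}}

```text
t: 55.35
tcp_pos: [0.592, 0.1247, 0.0457]
ee_rot: [0.0, 0.715, 0.699, 0.0]
contact_force: [0.2, -0.2, 0.6]
grip_width: 0.0291
grasp_force: 24.9
```

```bash
python3 -c "
from h import *
fpos();go(F(.0225,.15,.0315),-.0245)
"
```

```text
t 55.35 feeder xyz mm [ 22.1 151.7  45.7] w 0.0291 f [ 0.2 -0.2  0.6] g 24.9
t 55.35 row [-0.011, 0.003, 0.094, 0.001, -0.0, 0.001] q6 0.15
```

Centred. Lower to the floor, release and rise.

>>> {"op": "move_arm", "data": {
  "series": [
    [0, 0, 0.03, 0, 0, 0],
    [0, 0, 0.06, 0, 0, 0],
    [0, 0, 0.085, 0, 0, 0],
    [0, 0, 0.095, 0, 0, 0],
    [0, 0, 0.1, 0, 0, 0],
    [0, 0, 0.103, 0, 0, 0],
    [0, 0, 0.103, 0, 0, 0]
  ]
}}

```text
t: 56.05
tcp_pos: [0.5923, 0.1237, 0.0302]
ee_rot: [0.0, 0.716, 0.698, 0.0]
contact_force: [-1.7, -0.6, 3.7]
grip_width: 0.0287
grasp_force: 24.9
```

```bash
python3 -c "
from h import *
fpos()
"
```

```text
t 56.05 feeder xyz mm [ 22.4 150.8  30.2] w 0.0287 f [-1.7 -0.6  3.7] g 24.9
```

>>> {"op": "move_arm", "data": {
  "series": [
    [0, 0, 0, 0, 0, 0],
    [0, 0, 0, 0, 0, 0],
    [0, 0, 0, 0, 0, 0],
    [0, 0, 0, 0, 0, 0],
    [0, 0, 0, 0, 0, 0],
    [0, 0, -0.2, 0, 0, 0],
    [0, 0, -0.4, 0, 0, 0],
    [0, 0, -0.7, 0, 0, 0],
    [0, 0, -0.9, 0, 0, 0],
    [0, 0, -0.9, 0, 0, 0]
  ],
  "gripper": -0.2
}}

```text
t: 57.05
tcp_pos: [0.5955, 0.1243, 0.171]
ee_rot: [0.003, 0.716, 0.698, 0.004]
contact_force: [0.2, 0.1, 0.5]
grip_width: 0.0559
grasp_force: 0.0
```

>>> {"op": "move_arm", "data": {
  "series": [
    [0.25, -0.1, 0, 0, 0, 0],
    [0.5, -0.2, 0, 0, 0, 0],
    [0.8, -0.285, 0, 0, 0, 0],
    [0.8, -0.285, 0, 0, 0, 0]
  ]
}}

```text
t: 57.45
tcp_pos: [0.5499, 0.2496, 0.1635]
ee_rot: [-0.001, 0.714, 0.7, -0.0]
contact_force: [0.2, -0.2, 1.1]
grip_width: 0.056
grasp_force: 0.0
```

>>> {"op": "move_arm", "data": {
  "series": [
    [0.25, -0.1, 0, 0, 0, -0.12],
    [0.5, -0.2, 0, 0, 0, -0.24],
    [0.82, -0.285, 0, 0, 0, -0.36],
    [0.82, -0.285, 0, 0, 0, -0.48],
    [0.82, -0.285, 0, 0, 0, -0.6],
    [0.82, -0.285, 0, 0, 0, -0.715],
    [0.82, -0.285, 0, 0, 0, -0.715],
    [0.82, -0.285, 0, 0, 0, -0.715]
  ]
}}

```text
t: 58.25
tcp_pos: [0.5124, 0.3683, 0.1637]
ee_rot: [-0.0, 0.412, 0.911, -0.0]
contact_force: [-0.9, 0.5, 0.1]
grip_width: 0.0558
grasp_force: 0.0
```

```bash
python3 -c "
import cas
from h import *
fpos();d=snap('wrist','w18')
cas.SAT,cas.CL=45,25
cas.cas(d,[.5128,.3697],45)
go([.5128,.3697,.0186],np.radians(41.5))
"
```

```text
t 58.25 feeder xyz mm [-63.5 393.4 163.7] w 0.0558 f [-0.9  0.5  0.1] g 0.0
cas px [254.4 191.4] c [513.1 369.4] size [18.2 33.5] long axis deg 131.3 sat 15.0
t 58.3 row [0.005, 0.008, 0.969, -0.001, -0.0, -0.003] q6 -0.18
```

```bash
python3 -c "
from h import *
from m2 import rect
for n in('w16','w18'):
  d=load(n);g=cv2.cvtColor(d['im'],cv2.COLOR_BGR2GRAY);m=(g<60).astype(np.uint8)
  k,l,st,ce=cv2.connectedComponentsWithStats(m)
  for i in range(1,k):
    if st[i,4]>300 and ce[i][1]<230:
      p=np.argwhere(l==i)[:,::-1].astype(float);r=rect(d,p,.04);print(n,st[i].tolist(),r[0].round(0),np.round(r[1]),r[3].round(0).tolist())
"
```

```text
w16 [250, 0, 147, 13, 880] [546. 487.] [190.  19.] [[450.0, 488.0], [452.0, 469.0], [642.0, 486.0], [640.0, 505.0]]
w16 [327, 21, 72, 56, 3369] [588. 429.] [64. 95.] [[539.0, 400.0], [634.0, 395.0], [638.0, 459.0], [543.0, 464.0]]
w16 [474, 30, 27, 65, 1353] [800. 446.] [ 54. 108.] [[772.0, 500.0], [774.0, 392.0], [829.0, 393.0], [826.0, 501.0]]
w16 [471, 119, 23, 22, 387] [786. 341.] [30. 50.] [[760.0, 327.0], [810.0, 324.0], [811.0, 355.0], [761.0, 357.0]]
w18 [291, 0, 149, 174, 5842] [547. 554.] [134. 183.] [[452.0, 492.0], [635.0, 482.0], [642.0, 616.0], [459.0, 626.0]]
w18 [301, 143, 41, 38, 388] [547. 436.] [54.  9.] [[541.0, 409.0], [550.0, 409.0], [553.0, 463.0], [543.0, 463.0]]
w18 [316, 185, 57, 49, 1468] [601. 427.] [44. 69.] [[566.0, 406.0], [634.0, 403.0], [636.0, 448.0], [567.0, 450.0]]
```

The black case (top from about x 0.54, y 0.40, 40 mm high) is close to where the far finger comes down. I use a narrower opening (38 mm), grasp 5 mm off-centre away from it, and keep the tips at about 40 mm height.

>>> {"op": "move_arm", "data": {
  "series": [
    [-0.03, 0.004, 0, 0, 0, 0],
    [-0.03, 0.004, 0, 0, 0, 0],
    [-0.03, 0.004, 0.2, 0, 0, 0],
    [-0.03, 0.004, 0.4, 0, 0, 0],
    [-0.03, 0.004, 0.5, 0, 0, 0],
    [-0.03, 0.004, 0.5, 0, 0, 0],
    [-0.03, 0.004, 0.5, 0, 0, 0]
  ],
  "gripper": 0.17
}}

```text
t: 59.0
tcp_pos: [0.5162, 0.366, 0.0901]
ee_rot: [0.0, 0.411, 0.912, 0.0]
contact_force: [0.5, 0.2, -0.2]
grip_width: 0.0385
grasp_force: 0.0
```

```bash
python3 -c "
from h import *
fpos();go([.5128+.0035,.3697-.004,.029],np.radians(41.4))
"
```

```text
t 59.0 feeder xyz mm [-59.6 391.1  90.1] w 0.0385 f [ 0.5  0.2 -0.2] g 0.0
t 59.0 row [-0.002, -0.001, 0.408, 0.0, 0.0, 0.001] q6 -0.19
```

>>> {"op": "move_arm", "data": {
  "series": [
    [0, 0, 0.08, 0, 0, 0],
    [0, 0, 0.16, 0, 0, 0],
    [0, 0, 0.24, 0, 0, 0],
    [0, 0, 0.32, 0, 0, 0],
    [0, 0, 0.37, 0, 0, 0],
    [0, 0, 0.4, 0, 0, 0],
    [0, 0, 0.405, 0, 0, 0],
    [0, 0, 0.405, 0, 0, 0]
  ]
}}

```text
t: 59.8
tcp_pos: [0.516, 0.3659, 0.0288]
ee_rot: [0.0, 0.411, 0.912, 0.0]
contact_force: [0.4, 0.1, -0.1]
grip_width: 0.0384
grasp_force: 0.0
```

>>> {"op": "move_arm", "data": {
  "series": [
    [0, 0, 0, 0, 0, 0],
    [0, 0, 0, 0, 0, 0],
    [0, 0, 0, 0, 0, 0],
    [0, 0, 0, 0, 0, 0],
    [0, 0, 0, 0, 0, 0]
  ],
  "gripper": 1,
  "newtons": 30
}}

```text
t: 60.3
tcp_pos: [0.5164, 0.3661, 0.0293]
ee_rot: [0.0, 0.411, 0.912, 0.001]
contact_force: [0.2, -0.4, 4.2]
grip_width: 0.0286
grasp_force: 30.0
```

>>> {"op": "move_arm", "data": {
  "series": [
    [0, 0, -0.08, 0, 0, 0],
    [0, 0, -0.2, 0, 0, 0],
    [0, 0, -0.4, 0, 0, 0],
    [0, 0, -0.6, 0, 0, 0],
    [0, 0, -0.6, 0, 0, 0]
  ]
}}

```text
t: 60.8
tcp_pos: [0.5186, 0.3675, 0.1248]
ee_rot: [0.002, 0.411, 0.912, 0.003]
contact_force: [1.3, 0.6, 0.8]
grip_width: 0.0285
grasp_force: 30.0
```

```bash
python3 -c "
from h import *
fpos();go(F(.0225,.205,.12),-.0245)
"
```

```text
t 60.8 feeder xyz mm [-57.2 392.8 124.8] w 0.0285 f [1.3 0.6 0.8] g 30.0
t 60.8 row [-1.278, -0.462, 0.03, 0.008, -0.002, 0.715] q6 -0.19
```

>>> {"op": "move_arm", "data": {
  "series": [
    [-0.2, -0.08, 0, 0, 0, 0.12],
    [-0.4, -0.15, 0, 0, 0, 0.24],
    [-0.55, -0.2, 0, 0, 0, 0.36],
    [-0.64, -0.23, 0, 0, 0, 0.48],
    [-0.64, -0.23, 0, 0, 0, 0.6],
    [-0.64, -0.23, 0, 0, 0, 0.715],
    [-0.64, -0.23, 0, 0, 0, 0.715],
    [-0.64, -0.23, 0, 0, 0, 0.715]
  ]
}}

```text
t: 61.6
tcp_pos: [0.5532, 0.271, 0.1181]
ee_rot: [-0.0, 0.714, 0.7, -0.0]
contact_force: [-0.0, 0.0, -0.6]
grip_width: 0.0288
grasp_force: 30.0
```

```bash
python3 -c "
from h import *
fpos();go(F(.0225,.205,.06),-.0245)
"
```

```text
t 61.6 feeder xyz mm [-20.3 297.  118.1] w 0.0288 f [-0.   0.  -0.6] g 30.0
t 61.6 row [-0.614, 0.283, 0.387, -0.001, 0.0, 0.004] q6 0.39
```

>>> {"op": "move_arm", "data": {
  "series": [
    [-0.2, 0.1, 0, 0, 0, 0],
    [-0.4, 0.2, 0, 0, 0, 0],
    [-0.56, 0.26, 0, 0, 0, 0.004],
    [-0.614, 0.283, 0, 0, 0, 0.004],
    [-0.614, 0.283, 0, 0, 0, 0.004],
    [-0.614, 0.283, 0, 0, 0, 0.004],
    [-0.614, 0.283, 0.2, 0, 0, 0.004],
    [-0.614, 0.283, 0.33, 0, 0, 0.004],
    [-0.614, 0.283, 0.387, 0, 0, 0.004],
    [-0.614, 0.283, 0.387, 0, 0, 0.004],
    [-0.614, 0.283, 0.387, 0, 0, 0.004]
  ]
}}

```text
t: 62.7
tcp_pos: [0.5942, 0.1787, 0.0615]
ee_rot: [0.0, 0.717, 0.697, 0.0]
contact_force: [-0.4, 0.1, -1.1]
grip_width: 0.0291
grasp_force: 30.0
```

```bash
python3 -c "
from h import *
fpos();go(F(.0225,.205,.0415),-.0245)
"
```

```text
t 62.7 feeder xyz mm [ 22.9 205.8  61.5] w 0.0291 f [-0.4  0.1 -1.1] g 30.0
t 62.7 row [-0.005, -0.003, 0.133, 0.001, -0.0, -0.003] q6 0.24
```

>>> {"op": "move_arm", "data": {
  "series": [
    [0, 0, 0.04, 0, 0, 0],
    [0, 0, 0.08, 0, 0, 0],
    [0, 0, 0.11, 0, 0, 0],
    [0, 0, 0.125, 0, 0, 0],
    [0, 0, 0.13, 0, 0, 0],
    [0, 0, 0.135, 0, 0, 0],
    [0, 0, 0.138, 0, 0, 0],
    [0, 0, 0.138, 0, 0, 0]
  ]
}}

```text
t: 63.5
tcp_pos: [0.5938, 0.1779, 0.0412]
ee_rot: [-0.0, 0.717, 0.697, -0.0]
contact_force: [-5.9, -2.3, 10.4]
grip_width: 0.0287
grasp_force: 30.0
```

```bash
python3 -c "
from h import *
fpos()
"
```

```text
t 63.5 feeder xyz mm [ 22.6 205.   41.2] w 0.0287 f [-5.9 -2.3 10.4] g 30.0
```

>>> {"op": "move_arm", "data": {
  "series": [
    [0, 0, -0.004, 0, 0, 0],
    [0, 0, -0.004, 0, 0, 0]
  ]
}}

```text
t: 63.7
tcp_pos: [0.594, 0.1779, 0.0413]
ee_rot: [0.0, 0.717, 0.697, 0.0]
contact_force: [-3.1, -1.1, 6.9]
grip_width: 0.0287
grasp_force: 30.0
```

>>> {"op": "move_arm", "data": {
  "series": [
    [0, 0, 0, 0, 0, 0],
    [0, 0, 0, 0, 0, 0],
    [0, 0, 0, 0, 0, 0],
    [0, 0, 0, 0, 0, 0],
    [0, 0, -0.1, 0, 0, 0],
    [0, 0, -0.3, 0, 0, 0],
    [0, 0, -0.5, 0, 0, 0],
    [0, 0, -0.8, 0, 0, 0],
    [0, 0, -1.0, 0, 0, 0],
    [0, 0, -1.0, 0, 0, 0]
  ],
  "gripper": -0.2
}}

```text
t: 64.7
tcp_pos: [0.5974, 0.1788, 0.1987]
ee_rot: [0.003, 0.717, 0.697, 0.005]
contact_force: [-0.1, 0.2, 0.4]
grip_width: 0.0558
grasp_force: 0.0
```

>>> {"op": "move_arm", "data": {
  "series": [
    [-0.2, 0, 0, 0, 0, 0],
    [-0.5, 0, -0.3, 0, 0, 0],
    [-0.8, 0, -0.5, 0, 0, 0],
    [-0.9, 0, -0.5, 0, 0, 0],
    [-0.9, 0, -0.5, 0, 0, 0],
    [-0.9, 0, -0.5, 0, 0, 0]
  ]
}}

```text
t: 65.3
tcp_pos: [0.59, 0.0427, 0.2657]
ee_rot: [-0.0, 0.718, 0.696, 0.0]
contact_force: [-0.6, 0.5, 0.7]
grip_width: 0.056
grasp_force: 0.0
```

```bash
cat > chk.py <<'E'
import cas,sys
from h import *
from bolt import bolt
fpos();d=snap('wrist',sys.argv[1])
cas.SAT,cas.CL=45,25
for y in (.09,.15,.21):
    f=F(.0225,y); im=d
    # top at .067
    p0=cas.plane; cas.plane=lambda a,b,z:p0(a,b,.067)
    for px,c,a in cas.cas(d,f[:2],22):
        dx,dy=c[0]/1000-.5662,c[1]/1000+.0264; print("   feeder",round((dx-.0245*dy)*1000,1),round((dy+.0245*dx)*1000,1),"yaw",round(a-91.4+2.8-2.8,1))
    cas.plane=p0
bolt(d)
E
python3 chk.py w20
```

```text
t 65.3 feeder xyz mm [ 22.1  69.7 265.7] w 0.056 f [-0.6  0.5  0.7] g 0.0
cas px [255.1 159.4] c [593.   61.9] size [34.6 17.2] long axis deg 89.0 sat 19.0
   feeder 24.7 89.0 yaw -2.4
cas px [252.9 113.1] c [592.2 122.5] size [33.8 16.8] long axis deg 89.0 sat 12.0
   feeder 22.3 149.5 yaw -2.4
cas px [252.3  64.3] c [593.5 182.7] size [34.4 17.2] long axis deg 88.4 sat 14.0
   feeder 22.2 209.7 yaw -3.0
bolt c [550.9 -23.9] [10.5 37.5] joint 1.491 pca 1.451 n 188
```

Run:
```python
from h import *
from m2 import blob
S,D=snap('scene','sf'),snap('side','df')
o=[(d,blob(d,(5,150,110),(18,255,255),b)[0]) for d,b in((S,(175,125,215,165)),(D,(265,110,310,155)))]
print('fin',tri(o),[x[1] for x in o])
# bright white cassette-like blobs off the feeder
for d in(S,D):
    h=cv2.cvtColor(d['im'],cv2.COLOR_BGR2HSV);m=((h[...,2]>190)&(h[...,1]<40)).astype(np.uint8)
    n,l,st,c=cv2.connectedComponentsWithStats(m)
    for i in range(1,n):
        if 25<st[i,4]<900:
            P=plane(d,c[i],.05)[0]
            if .2<P[0]<.95 and abs(P[1])<.65: print(d['name'],c[i].round(0),st[i,4],P.round(3)[:2])
```

```text
fin (array([ 0.49393875, -0.34007641,  0.05748816]), [0.006803299768007606, 0.006803299768007613]) [array([193.425, 143.5  ]), array([288.14814815, 127.48148148])]
scene [149. 151.] 53 [ 0.633 -0.434]
scene [254. 172.] 29 [ 0.495 -0.039]
scene [185. 211.] 136 [ 0.794 -0.076]
scene [288. 210.] 54 [0.586 0.173]
scene [281. 221.] 67 [0.642 0.187]
scene [305. 218.] 90 [0.585 0.235]
scene [238. 225.] 197 [0.739 0.096]
scene [330. 307.] 72 [0.827 0.474]
```

The gauge and cassettes are in place and there is no fourth cassette. I hand the job in.

```bash
python3 -c "
from h import *
print(env.finish_job())"
```

```text
the job is handed in; nothing more can be done
None
```

The job is handed in with no verdict returned: by my last measurements the lock is at its stop, the bolt is near 1.48 rad (gap about 32 mm), the gauge went through the nip and is back on its mat, and all three white cassettes (no fourth found) stand in the infeed lane.

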